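# Load the dosing ladle and hold it ready over the hopper

### The arm

A 6-joint arm with a two-finger parallel gripper is mounted at the origin on the work surface. World frame = base frame: x ahead of the robot, y to its left, z up, the work surface at z = 0. Lengths are in m, angles in rad, forces in N, time in s.
With the tool pointing down it reaches from about 0.3 to 0.875 m from the base axis. Payload 6.4 kg.
Tool frame: the origin (TCP) lies on the mounting face of the last link; the fingertips stand 173 mm ahead of it and the grasp point (between the pads) lies 155 mm ahead of it (ctrl.grip_point_offset is the distance from the TCP to the grasp point, in m); z points along the fingers, y is the line along which they close (so a half turn about z gives the same grasp; the last joint's range is limited). The gripper opens to 85 mm and grips with 20 to 120 N. Pads are 22 mm wide; open, the fingers measure 114 mm over their backs; the gripper's body (76 mm by 85 mm) begins 54 mm behind the grasp point. The pads swing forward as they close: fully open they stand 13 mm farther back than shut.
Start: joints at [0.978, 0.181, 1.607, -0, 1.354, -0.206], TCP at [0.217, 0.533, 0.405] pointing down, gripper open.
Joint ranges: [-2.99, 2.99], [-0.89, 2.07], [0.3, 2.58], [-1.14, 4.28], [0, 2.63], [-3.12, 3.12]. Speed limits (rad/s): [2.57, 2.57, 3.01, 3.14, 3.14, 3.14].

### API

Orientations are given as a unit quaternion [w, x, y, z].
In Python, from bench import status, imaging, ctrl, models gives the robot as it stands.
- The arm moves only by the tool send_rows, never from a script. Its argument "commands" is a list that holds one entry, the list of rows, each a list of 6 numbers: the shift along the tool's x, y, z normalised to -1 to 1, where 1 is 3 cm, then the turn, a rotation vector about the tool's x, y, z normalised to -1 to 1, where 1 is 0.1 rad. A call has 1 to 8 rows; each row shifts and turns the commanded pose from where the row before left it, along the tool's axes as they then stand; what a row does not reach is not made up. A row lasts 1/12 s, in which the tool goes at most 41.7 mm and 7.16 degrees, less where a joint would pass 70% of its speed; a pose out of reach is approached as far as the arm can. A call with a number of a shift or a turn outside -1 to 1 is refused whole. A call with a gripper value outside its range is refused whole. "jaw" is the opening, from 0 (shut) to 1 (fully open), set as the call begins (left out, the last holds). The fingers move at their own pace and stop on an object; the grip force is fixed at half the most. Time passes only in rows, so rows that do not move let the fingers close. It gives the time, the measured TCP pose, the force, the opening and the grip force at its end, in the units of the state.
- status.get_obs(): the state, without advancing time (a new reading comes with each control period).
- imaging.camera(name): name is "scene" or "side" or "wrist"; returns a dict with "image" (420x560x3 uint8, blue, green, red), "depth" (420x560 float32, m along the optical axis (not along the pixel's ray), 0 where there is no reading), "mtx" (3x3 intrinsics, pixels), "k1" (the pictures are not rectified: a ray, as slopes to the right and down, at radius r is drawn at 1 + k1 r^2 times it, then the intrinsics apply), "pose" (4x4, takes a point from camera to world coordinates). Camera axes: x right, y down, z forward; pixel columns grow to the right and rows downward; lengths in m; the calibration is good to about 2 mm. A picture is of the moment at which its call begins.
- ctrl.hand_in(): hands the job in; it is judged then, once.
Trained networks look in a picture, given as the dict that the camera call returned (one of the last four; its "shot" number tells which), for a name from the list of things; names that differ only in an ending like _2 or _b are one class to them, and where a whole thing is asked for, a point or a joint stands for the part that bears it (a point fixed in the world has none). Each returns a list of dicts, best first, with "confidence" (0 to 1); they miss things now and then, are a little off and sometimes report something else, mostly with a low value. They report only what shows in the picture. A call takes as long as a camera call. They do not tell look-alikes from the thing itself.
- models.recognise(picture, name): "centre" ([column, row] in pixels, amid what is visible of it).
- models.regions_of(picture, name): "region" (420x560 bool, what is visible of it) and "centre" ([column, row] in pixels, amid what is visible of it).
The state is a dict: "time_s": time; "q": joint angles; "dq": joint speeds; "joint_efforts": joint torques, N m; "eef_pos": TCP position; "eef_rot": TCP orientation; "wrist_force": force on the tool from outside, world axes, zero at the start; "torque": the same for the moment, N m; "opening": opening from 0.0 (shut) to 1.0 (fully open); "grasp_force": force on a finger pad.
Only numpy, scipy, OpenCV 4.12 (cv2) and the standard library are available. Lean on these libraries where they do the work, as an engineer would, in place of code of your own. Each camera call takes 0.05 s, during which the arm holds its last target. There are 200 camera calls.

### The job

Pour all six onion sets from the scoop cup into the bowl of the dosing ladle and stand the cup back upright on the bench. Then grip the loaded ladle by its handle bar at its balance point, lift it level and hold it still and level with its bowl over the middle of the feed hopper, about 5 cm clear of the rim, all six sets still in it; the job finishes while you are still holding it there, with nothing else carrying it. Leave the pot, the bottle and the dibber alone.

Things in the scene. Friction and masses are not known exactly. Their poses are not given: they have to be found in the camera images.
- scoop_grip (a point): Middle of the handle of the scoop cup (loose, white plastic, 0.16 kg, standing on the bench), 45 mm above the cup's underside. Axes: z up, x from handle to pouring lip, y across. The handle is a straight level bar 14 mm wide (y), 24 mm tall, free from x = -46 to +44 mm of this point.
- scoop_lip (a point): Middle of the scoop cup's straight pouring lip, 62 mm wide, 60 mm above the underside; 184 mm ahead of (x) and 15 mm above the handle's middle. Axes as the handle. The front wall below it leans outward 40 degrees from upright, so the sets roll out as the cup is tipped lip-down by 50 to 85 degrees. The cheeks beside the lip reach 75 mm up.
- scoop: The same scoop cup; origin at the centre of its underside, 90 mm from the handle's middle toward the lip and 45 mm below it; same axes. Flat floor 90 mm (x) by 62 mm (y), walls 3 mm thick, 75 mm tall.
- ladle_bowl (a point): Centre of the round steel bowl of the dosing ladle (loose, 0.43 kg empty, a bowl on a long bar): on the bowl's axis, 25 mm above its underside. Bowl: 100 mm outside diameter at the rim, 92 mm at the foot, 50 mm tall, wall 3 mm. Axes: z up, x along the handle, away from the bowl.
- ladle_balance (a point): The balance point of the ladle with all six sets in its bowl: in the middle of the bar's section, 87 mm from the bowl's axis along the handle (x) and 42 mm above the ladle's underside. It is unmarked, and well short of the ladle's middle. Same axes as the ladle.
- ladle: The same ladle; origin at the centre of the bowl's underside, same axes. Its handle is a level aluminium bar 16 mm wide (y), 20 mm tall, from x = 48 to 310 mm, mid-height 42 mm above the underside; at x = 300 mm a black cross foot, 70 mm wide, 12 mm thick, stands on the bench.
- hopper_mouth (a point): Centre of the mouth, at rim height (120 mm above the bench), of the feed hopper: a square grey plastic bin on a low steel stand, fixed to the bench, 170 mm square outside with a flange 194 mm over all. x and y run along its sides, z up.
- hopper: The same feed hopper; origin on the bench under its centre.
- pot: Bystander: a loose terracotta pot, 84 mm wide, 75 mm tall; origin under its centre.
- flask: Bystander: a loose white bottle with a green cap, 60 mm wide, 140 mm tall; origin under its centre.
- dibber: Bystander: a loose wooden hand dibber with a steel point, 176 mm long, 90 mm over its cross handle, 24 mm high, lying on the bench; origin under it.
- set0_c (a point): Centre of an onion set (a small brown bulb): 25 mm thick, 28 mm tall with its short neck, 12 g. All six start in the scoop cup, on its floor.
- set1_c (a point): Centre of an onion set (a small brown bulb): 25 mm thick, 28 mm tall with its short neck, 12 g. All six start in the scoop cup, on its floor.
- set2_c (a point): Centre of an onion set (a small brown bulb): 25 mm thick, 28 mm tall with its short neck, 12 g. All six start in the scoop cup, on its floor.
- set3_c (a point): Centre of an onion set (a small brown bulb): 25 mm thick, 28 mm tall with its short neck, 12 g. All six start in the scoop cup, on its floor.
- set4_c (a point): Centre of an onion set (a small brown bulb): 25 mm thick, 28 mm tall with its short neck, 12 g. All six start in the scoop cup, on its floor.
- set5_c (a point): Centre of an onion set (a small brown bulb): 25 mm thick, 28 mm tall with its short neck, 12 g. All six start in the scoop cup, on its floor.
Not all that is in view belongs to the job. What is shaped like the scoop but purple or red is not meant.

How it is judged:
On the way, in this order (a step that is already met when the one before it is completed fails the run):
1. the scoop cup is held up off the bench and tipped by more than 45 degrees (angle between scoop_grip's own z axis and vertical above 0.8 rad and height (world z) of scoop_grip above 0.08 m), for 0.2 s.
2. all six sets lie in the bowl of the ladle, which still stands on the bench, and the scoop cup stands upright on the bench, let go (horizontal distance between each of set0_c, set1_c, set2_c, set3_c, set4_c, set5_c and ladle_bowl below 0.047 m and z of set0_c in the frame of ladle_bowl between -0.025 and 0.035 m and z of set1_c in the frame of ladle_bowl between -0.025 and 0.035 m and z of set2_c in the frame of ladle_bowl between -0.025 and 0.035 m and z of set3_c in the frame of ladle_bowl between -0.025 and 0.035 m and z of set4_c in the frame of ladle_bowl between -0.025 and 0.035 m and z of set5_c in the frame of ladle_bowl between -0.025 and 0.035 m and height (world z) of ladle_bowl below 0.032 m and height (world z) of scoop_grip between 0.038 and 0.052 m and angle between scoop_grip's own z axis and vertical below 0.1 rad and contact force between the fingers and scoop below 0.1 N), for 0.2 s.
At the end, for the whole second after the job is handed in: Fingers hold the ladle within 25 mm of its balance point, still, level within 0.12 rad, bowl axis within 35 mm of the hopper's centre, its underside 15 to 100 mm above the rim, touching nothing else; all six sets in the bowl; the cup upright on the bench, let go (horizontal distance between each of set0_c, set1_c, set2_c, set3_c, set4_c, set5_c and ladle_bowl below 0.047 m and z of set0_c in the frame of ladle_bowl between -0.025 and 0.035 m and z of set1_c in the frame of ladle_bowl between -0.025 and 0.035 m and z of set2_c in the frame of ladle_bowl between -0.025 and 0.035 m and z of set3_c in the frame of ladle_bowl between -0.025 and 0.035 m and z of set4_c in the frame of ladle_bowl between -0.025 and 0.035 m and z of set5_c in the frame of ladle_bowl between -0.025 and 0.035 m and height (world z) of scoop_grip between 0.038 and 0.052 m and angle between scoop_grip's own z axis and vertical below 0.1 rad and contact force between the fingers and scoop below 0.1 N and angle between ladle_bowl's own z axis and vertical below 0.12 rad and horizontal distance between ladle_bowl and hopper_mouth below 0.035 m and height (world z) of ladle_bowl between 0.16 and 0.245 m and x of the grasp point in the frame of ladle_balance between -0.025 and 0.025 m and contact force between the fingers and ladle above 2 N and contact force between ladle and hopper below 0.05 N and contact force between ladle and scoop below 0.05 N and contact force between ladle and pot below 0.05 N and contact force between ladle and flask below 0.05 N and linear speed of ladle below 0.03 m/s); the arm keeps its last pose, push and grip.
It fails at once if the pot is pushed more than 30 mm (distance of pot from where it was at the start of the episode above 0.03 m).
It fails at once if the bottle is pushed more than 30 mm (distance of flask from where it was at the start of the episode above 0.03 m).
It fails at once if the dibber is pushed more than 30 mm (distance of dibber from where it was at the start of the episode above 0.03 m).
It fails at once if the ladle tips by more than 0.35 rad (20 degrees) (angle between ladle_bowl's own z axis and vertical above 0.35 rad).
It also fails if it takes over 72 s, if anything falls off the work surface, if the arm or the gripper's body presses on something with over 40 N, if the wrist force passes 120 N, or if a joint passes its speed limit or range.

## Working session

There is one attempt and no reset: what is moved stays moved. The work goes in short steps, Python scripts to look and compute and a tool call to move; the robot and the scene stay as the last step left them, time stands still between calls to the robot, and variables do not carry over. Pictures are saved under pics/ and viewed, at most 10 in all, crops included, and the job is handed in when it is done.

Besides the shell and the picture viewer there is one more tool, called as a command line: name --argument value ..., lists and objects as JSON in quotes. send_rows: Moves the arm, as the interface text tells. Its arguments: {"type":"object","properties":{"commands":{"type":"array"},"jaw":{"type":"number"}},"required":["commands"]}

```bash
mkdir -p pics; cat > h.py <<'E'
import numpy as np, cv2
from bench import status, imaging, ctrl, models
from scipy.spatial.transform import Rotation as R
def rays(p,uv):
    u=cv2.undistortPoints(np.array(uv,float).reshape(-1,1,2),p["mtx"],np.array([p["k1"],0,0,0,0.])).reshape(-1,2)
    return u
def pts(p,mask):
    v,u=np.nonzero(mask&(p["depth"]>0)); d=p["depth"][v,u]
    r=rays(p,np.c_[u,v]); c=np.c_[r*d[:,None],d]
    return c@p["pose"][:3,:3].T+p["pose"][:3,3]
def at_z(p,uv,z):
    r=rays(p,uv); d=np.c_[r,np.ones(len(r))]@p["pose"][:3,:3].T; o=p["pose"][:3,3]
    return o+d*((z-o[2])/d[:,2])[:,None]
def save(p,n,crop=None,s=1.4):
    im=p["image"]
    if crop: x0,y0,x1,y1=crop; im=im[y0:y1,x0:x1]
    s=min(s if not crop else 9,800/im.shape[1],600/im.shape[0]); cv2.imwrite("pics/"+n,cv2.resize(im,None,fx=s,fy=s))
E
python3 - <<'E'
from h import *
ps={n:imaging.camera(n) for n in("scene","side")}
for n,p in ps.items():
    save(p,n+"1.png")
    print(n,p["pose"][:3,3].round(2))
    for t in("scoop","scoop_grip","ladle","ladle_bowl","hopper","pot","flask","dibber","set0_c"):
        for r in models.regions_of(p,t):
            P=pts(p,r["region"]); print(t,round(r["confidence"],2),np.round(r["centre"]),r["region"].sum(),np.median(P,0).round(3),P.min(0).round(3),P.max(0).round(3)) if len(P) else 0
E
```

```text
scene [1.3  0.3  0.96]
scoop 0.74 [317. 244.] 1316 [0.561 0.068 0.044] [ 0.461  0.012 -0.003] [0.704 0.102 0.08 ]
scoop 0.64 [241. 324.] 2550 [ 0.85  -0.007  0.045] [ 0.782 -0.094 -0.003] [0.914 0.127 0.079]
scoop_grip 0.92 [419. 183.] 1288 [0.222 0.29  0.047] [ 0.062  0.217 -0.003] [0.345 0.36  0.08 ]
scoop_grip 0.8 [315. 246.] 1375 [0.569 0.069 0.043] [ 0.414  0.016 -0.005] [0.705 0.102 0.078]
scoop_grip 0.8 [245. 320.] 2583 [ 0.851 -0.007  0.045] [ 0.792 -0.094 -0.002] [0.914 0.127 0.079]
scoop_grip 0.37 [418. 248.] 5918 [0.527 0.336 0.092] [ 0.301  0.227 -0.002] [0.623 0.443 0.125]
ladle 0.81 [238. 203.] 1718 [ 0.487 -0.193  0.034] [ 0.397 -0.492 -0.007] [ 0.56  -0.105  0.057]
ladle_bowl 0.72 [241. 200.] 1552 [ 0.488 -0.189  0.035] [ 0.424 -0.46  -0.003] [ 0.56  -0.105  0.057]
hopper 0.73 [423. 249.] 5835 [0.528 0.336 0.092] [ 0.41   0.228 -0.001] [0.623 0.439 0.125]
pot 0.67 [200. 266.] 1015 [ 0.747 -0.183  0.047] [ 0.701 -0.263  0.001] [ 0.794 -0.136  0.08 ]
pot 0.39 [317. 246.] 1311 [0.563 0.069 0.045] [ 0.417  0.012 -0.004] [0.705 0.102 0.08 ]
pot 0.19 [145. 231.] 558 [ 0.689
[... 900 characters left out ...]
0.465 -0.006] [ 0.562 -0.106  0.056]
ladle 0.42 [284. 195.] 1274 [0.563 0.069 0.045] [ 0.47   0.022 -0.007] [0.703 0.178 0.078]
ladle_bowl 0.76 [261. 265.] 1701 [ 0.486 -0.205  0.033] [ 0.422 -0.465 -0.006] [ 0.559 -0.063  0.056]
hopper 0.91 [270. 140.] 2553 [0.521 0.313 0.09 ] [ 0.404  0.221 -0.005] [0.624 0.608 0.124]
pot 0.89 [348. 250.] 752 [ 0.754 -0.167  0.044] [ 0.712 -0.221 -0.002] [ 0.795 -0.139  0.079]
flask 0.58 [334. 160.] 506 [0.751 0.212 0.07 ] [ 0.724  0.196 -0.007] [0.81  0.429 0.141]
dibber 0.93 [331. 323.] 652 [ 0.679 -0.406  0.019] [ 0.624 -0.456 -0.005] [ 0.805 -0.369  0.027]
set0_c 0.17 [261. 263.] 1550 [ 0.488 -0.201  0.034] [ 0.423 -0.464 -0.005] [ 0.559 -0.108  0.056]
```

View pics/scene1.png

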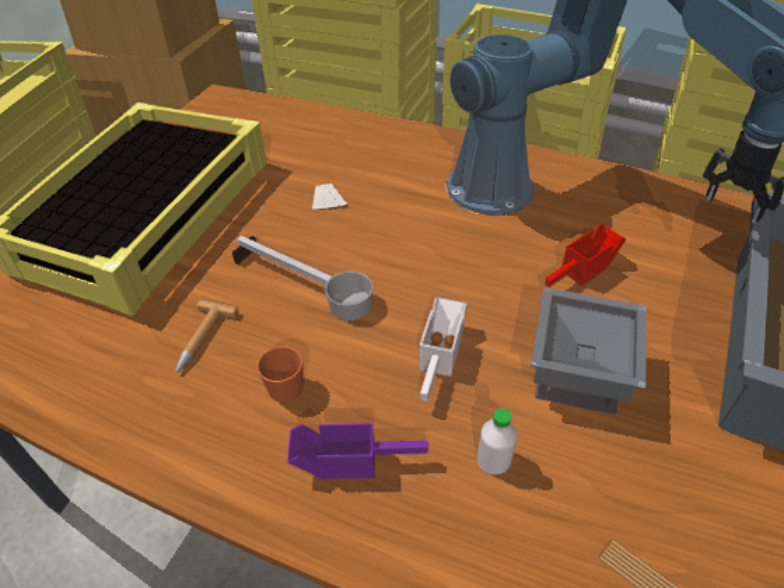

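View pics/side1.png

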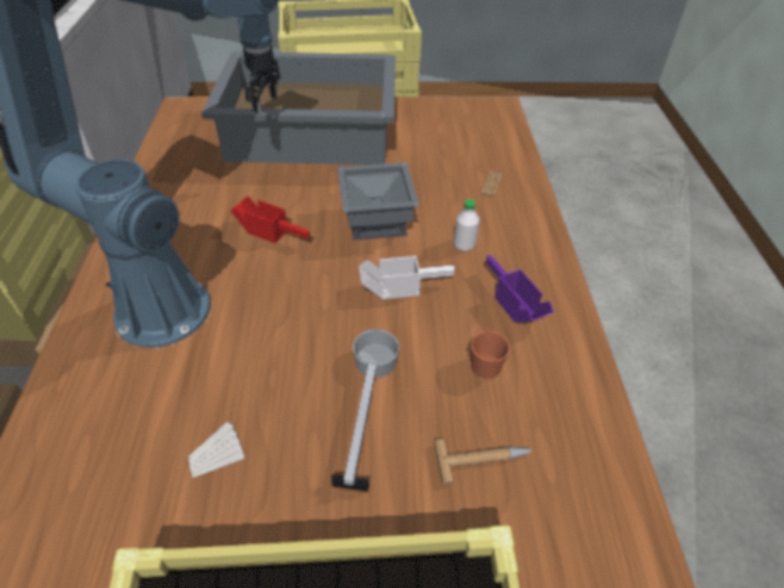

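Three scoop shapes (scene px): white (317,245), purple (241,324) and red (419,183). The white one holds brown sets and matches the description. I'll confirm it in a crop and measure from both views.

```bash
python3 - <<'E'
from h import *
ps={n:imaging.camera(n) for n in("scene","side")}
save(ps["scene"],"crop1.png",(285,200,345,300))
def best(p,t,c):
    return min(models.regions_of(p,t),key=lambda r:np.linalg.norm(np.array(r["centre"])-c))["region"]
for n,cs,cl in(("scene",(317,245),(238,203)),("side",(285,195),(261,268))):
    p=ps[n]
    P=pts(p,cv2.dilate(best(p,"scoop",cs).astype(np.uint8),np.ones((3,3)))>0)
    hsv=cv2.cvtColor(p["image"],cv2.COLOR_BGR2HSV)
    m=(hsv[...,1]<60)&(hsv[...,2]>90)
    Q=pts(p,m); Q=Q[(Q[:,0]>.42)&(Q[:,0]<.76)&(Q[:,1]>-.0)&(Q[:,1]<.17)&(Q[:,2]>.02)&(Q[:,2]<.09)]
    H=Q[(Q[:,0]>.625)]; T=H[H[:,2]>.048]
    for z,A in(("top",T),("all",H)):
        c=A.mean(0); v=np.linalg.svd(A[:,:2]-c[:2],full_matrices=False)[2][0]; t=(A[:,:2]-c[:2])@v
        print(n,"scoop handle",z,len(A),c.round(4),v.round(3),(c[:2]+v*t.min()).round(3),(c[:2]+v*t.max()).round(3))
    RIM=Q[Q[:,2]>.066]; print("rim",cv2.minAreaRect(RIM[:,:2].astype(np.float32)),np.percentile(RIM[:,2],[50,98]))
    Q=pts(p,best(p,"ladle",cl)); 
    r=Q[(Q[:,2]>.047)&(Q[:,1]>-.23)]; A=np.c_[2*r[:,:2],np.ones(len(r))]; s=np.linalg.lstsq(A,(r[:,:2]**2).sum(1),rcond=None)[0]
    print("bowl",s[:2].round(4),np.sqrt(s[2]+s[0]**2+s[1]**2).round(4),r[:,2].max().round(3), cv2.minEnclosingCircle(r[:,:2].astype(np.float32)))
    b=Q[(Q[:,2]>.03)&(Q[:,2]<.06)&(Q[:,1]<-.24)&(Q[:,1]>-.41)]; c=b.mean(0); v=np.linalg.svd(b[:,:2]-c[:2],full_matrices=False)[2][0]
    print("bar",c.round(4),v.round(3),np.percentile(b[:,2],[50,95]).round(3))
    hp=pts(p,best(p,"hopper",(423,249) if n=="scene" else (270,140))); hp=hp[(hp[:,2]>.113)&(hp[:,1]<.46)]
    print("hopper",cv2.minAreaRect(hp[:,:2].astype(np.float32)),np.median(hp[:,2]))
w=imaging.camera("wrist"); print(w["pose"].round(3)); print(status.get_obs())
E
```

```text
scene scoop handle top 151 [0.6672 0.0786 0.0566] [0.991 0.134] [0.625 0.073] [0.704 0.084]
scene scoop handle all 179 [0.669  0.0794 0.0543] [0.992 0.129] [0.625 0.074] [0.704 0.084]
rim ((0.550470232963562, 0.06491092592477798), (0.1338779777288437, 0.060605503618717194), 6.87603235244751) [0.07275241 0.07708683]
bowl [ 0.5099 -0.1621] 0.0516 0.055 ((0.5114284753799438, -0.1673746258020401), 0.06361491978168488)
bar [ 0.4851 -0.3218  0.0476] [0.164 0.987] [0.05  0.054]
hopper ((0.5174797773361206, 0.3321649432182312), (0.20094086229801178, 0.19368208944797516), 7.627694129943848) 0.119562685323086
side scoop handle top 90 [0.6628 0.0744 0.0541] [-0.991 -0.134] [0.703 0.08 ] [0.625 0.069]
side scoop handle all 163 [0.6639 0.0731 0.0479] [-0.991 -0.131] [0.704 0.078] [0.625 0.068]
rim ((0.5485899448394775, 0.06330689787864685), (0.13276800513267517, 0.06875598430633545), 6.3645453453063965) [0.07131248 0.07686027]
bowl [ 0.5079 -0.1663] 0.0499 0.054 ((0.509093165397644, -0.17104123532772064), 0.0612509623169899)
bar [ 0.4805 -0.3293  0.0489] [-0.178 -0.984] [0.049 0.053]
hopper ((0.5
[... 237 characters left out ...]
  1.   ]]
{'time_s': 1.45, 'q': array([ 9.77715962e-01,  1.80793767e-01,  1.60701791e+00,  1.94839393e-05,
        1.35378532e+00, -2.06296782e-01]), 'dq': array([-0.00031613, -0.00140138, -0.00172171,  0.00014936, -0.00106323,
        0.0019728 ]), 'joint_efforts': array([ 7.44176796e-04, -4.44838965e+01, -3.51672614e+01, -2.71825938e-04,
        8.19104025e-04, -2.77769556e-05]), 'eef_pos': array([0.21688262, 0.53254112, 0.4046833 ]), 'eef_rot': array([-9.60884046e-06,  1.92190614e-01,  9.81357615e-01,  1.70116747e-06]), 'wrist_force': array([-0.79609761,  0.00541762,  0.17943952]), 'torque': array([ 0.04519821, -0.00435072, -0.00486514]), 'grasp_force': 0.0, 'opening': 0.9981164169005886}
```

View pics/crop1.png

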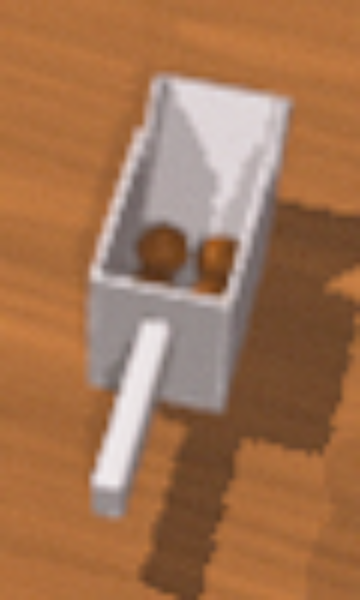

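Enlarged crop: white scoop, sets inside at crop (160,250)/(220,270), handle at crop (130,420). This is the one meant. Next, a small probe of the wrist's sense, which decides which side the pour has to come from.

send_rows --commands '[[[0,0,-0.5,0,0.5,0],[0,0,-0.5,0,0.5,0],[0,0,0,0,0,0],[0,0,0,0,0,0]]]'

```text
time_s: 1.78
eef_pos: [0.2181, 0.5323, 0.4353]
eef_rot: [-0.048, 0.192, 0.98, 0.01]
wrist_force: [-0.0, 0.0, -0.1]
opening: 1.002
grasp_force: 0.0
```

```bash
python3 - <<'E'
from h import *
o=status.get_obs(); print(o["q"].round(4),o["eef_pos"].round(4),o["eef_rot"].round(4))
E
```

```text
[ 0.9509  0.157   1.5732  0.0969  1.4328 -0.2468] [0.2181 0.5323 0.4353] [-0.0479  0.1923  0.9801  0.0104]
```

```bash
cat >> h.py <<'E'
import json
def cur():
    o=status.get_obs(); q=o["eef_rot"]; return np.array(o["eef_pos"]),R.from_quat([q[1],q[2],q[3],q[0]])
def down(az,tilt=0): # tool down with tool x at azimuth az (deg); tilt: lip-down angle (deg) about scoop y, x_tool=handle dir
    a=np.radians(az); x=np.array([np.cos(a),np.sin(a),0]); z=np.array([0,0,-1.]); y=np.cross(z,x)
    t=np.radians(tilt); M=R.from_rotvec(-y*t) # lip (-x) goes down
    M0=np.c_[x,y,z]; 
    if (M.apply(-x))[2]>1e-9: M=M.inv()
    return R.from_matrix(M.as_matrix()@M0)
def rows(way,start=None):
    """way: list of (pos,Rot,n); prints groups of 8 rows; every step from the rounded pose so far"""
    p,r=start or cur(); out=[]
    for P,Q,n in way:
        p0,r0=p,r; d=(r0.inv()*Q).as_rotvec()
        for i in range(1,n+1):
            s=i/n; s=s if n<6 else (1-np.cos(np.pi*s))/2*.5+.5*s
            tp=p0+(P-p0)*s; tr=r0*R.from_rotvec(d*s)
            sh=np.round(r.inv().apply(tp-p)/.03,2); tu=np.round((r.inv()*tr).as_rotvec()/.1,2)
            out.append([*(sh+0.),*(tu+0.)]); p=p+r.apply(sh*.03); r=r*R.from_rotvec(tu*.1)
    m=np.abs(out).max()
    for i in range(0,len(out),8): print(json.dumps([[float(f"{v:g}") for v in o] for o in out[i:i+8]]))
    print("n",len(out),"max",m,"end",p.round(4)); return p,r
def tcp(g,Q): return np.array(g)-Q.apply([0,0,.155])
def fk(q,k):
    a1,d1,lat,L1,L2,L3,e=k
    f=R.from_euler("z",q[0])*R.from_euler("y",q[1]+q[2])
    p=R.from_euler("z",q[0]).apply([a1+L1*np.sin(q[1]),lat,d1+L1*np.cos(q[1])])+f.apply([e,0,L2])
    t=f*R.from_euler("z",q[3])*R.from_euler("y",q[4])*R.from_euler("z",q[5]+np.pi/2)
    return p+t.apply([0,0,L3]),t
def log():
    o=status.get_obs(); open("log.txt","a").write(json.dumps([list(map(float,o[k])) for k in("q","eef_pos","eef_rot")])+"\n"); return o
E
python3 - <<'E'
from h import *
o=log(); p,t=fk(o["q"],[0]*7); print((t.inv()*cur()[1]).magnitude())
Q=down(7.3); rows([(tcp([.66,.075,.2],Q),Q,32)])
E
```

```text
3.191709262666301e-16
[[-0.33, -0.14, 0.01, -0.02, -0.01, 0.44], [-0.38, -0.15, 0.02, -0.03, 0.0, 0.51], [-0.44, -0.15, 0.01, -0.02, -0.01, 0.56], [-0.49, -0.13, 0.02, -0.03, -0.01, 0.63], [-0.55, -0.11, 0.02, -0.04, -0.01, 0.68], [-0.6, -0.08, 0.02, -0.03, -0.01, 0.75], [-0.64, -0.03, 0.02, -0.04, -0.01, 0.79], [-0.69, 0.01, 0.03, -0.04, -0.01, 0.84]]
[[-0.71, 0.08, 0.03, -0.05, -0.01, 0.89], [-0.74, 0.15, 0.03, -0.04, -0.02, 0.93], [-0.75, 0.22, 0.03, -0.05, -0.01, 0.96], [-0.75, 0.31, 0.04, -0.05, -0.01, 0.99], [-0.73, 0.38, 0.04, -0.05, -0.02, 1.02], [-0.71, 0.47, 0.04, -0.05, -0.01, 1.03], [-0.65, 0.54, 0.05, -0.05, -0.02, 1.05], [-0.6, 0.61, 0.05, -0.05, -0.01, 1.05]]
[[-0.54, 0.66, 0.06, -0.05, -0.02, 1.05], [-0.45, 0.72, 0.06, -0.05, -0.01, 1.05], [-0.38, 0.75, 0.06, -0.05, -0.01, 1.03], [-0.29, 0.77, 0.07, -0.05, -0.02, 1.02], [-0.21, 0.78, 0.07, -0.05, -0.01, 0.99], [-0.12, 0.77, 0.07, -0.05, -0.01, 0.96], [-0.05, 0.75, 0.07, -0.05, -0.02, 0.93], [0.03, 0.72, 0.07, -0.04, -0.01, 0.89]]
[[0.08, 0.68, 0.08, -0.04, -0.01, 0.84], [0.13, 0.63, 0.07, -0.04, -0.01, 0.79], [0.16, 0.57, 0.06, -0.03, -0.01, 0.74], [0.2, 0.52, 0.07, -0.04, -0.01, 0.69], [0.21, 0.46, 0.06, -0.03, -0.01, 0.63], [0.21, 0.41, 0.05, -0.03, -0.01, 0.56], [0.21, 0.35, 0.05, -0.02, -0.01, 0.51], [0.2, 0.29, 0.05, -0.02, 0.0, 0.44]]
n 32 max 1.05 end [0.6599 0.075  0.355 ]
```

send_rows --commands '[[[-0.33,-0.14,0.01,-0.02,-0.01,0.44],[-0.38,-0.15,0.02,-0.03,0.0,0.51],[-0.44,-0.15,0.01,-0.02,-0.01,0.56],[-0.49,-0.13,0.02,-0.03,-0.01,0.63],[-0.55,-0.11,0.02,-0.04,-0.01,0.68],[-0.6,-0.08,0.02,-0.03,-0.01,0.75],[-0.64,-0.03,0.02,-0.04,-0.01,0.79],[-0.69,0.01,0.03,-0.04,-0.01,0.84]]]'

```text
time_s: 2.45
eef_pos: [0.3053, 0.4408, 0.4172]
eef_rot: [-0.044, 0.44, 0.897, 0.007]
wrist_force: [-0.7, -0.3, -1.1]
opening: 1.002
grasp_force: 0.0
```

send_rows --commands '[[[-0.71,0.08,0.03,-0.05,-0.01,0.89],[-0.74,0.15,0.03,-0.04,-0.02,0.93],[-0.75,0.22,0.03,-0.05,-0.01,0.96],[-0.75,0.31,0.04,-0.05,-0.01,0.99],[-0.73,0.38,0.04,-0.05,-0.02,1.0],[-0.71,0.47,0.04,-0.05,-0.01,1.0],[-0.65,0.54,0.05,-0.05,-0.02,1.0],[-0.6,0.61,0.05,-0.05,-0.01,1.0]]]'

```text
time_s: 3.12
eef_pos: [0.4394, 0.3031, 0.3928]
eef_rot: [-0.03, 0.748, 0.663, 0.005]
wrist_force: [0.9, 0.3, 0.2]
opening: 1.003
grasp_force: 0.0
```

```bash
python3 - <<'E'
from h import *
o=log(); print(o["q"].round(3))
Q=down(7.3); rows([(tcp([.66,.075,.2],Q),Q,16)])
E
```

```text
[0.365 0.1   1.724 0.061 1.331 0.47 ]
[[-0.24, 0.3, 0.02, -0.02, -0.01, 0.48], [-0.29, 0.39, 0.03, -0.03, 0.0, 0.6], [-0.31, 0.48, 0.04, -0.04, -0.01, 0.72], [-0.32, 0.58, 0.04, -0.04, -0.01, 0.82], [-0.3, 0.67, 0.06, -0.04, -0.01, 0.92], [-0.26, 0.75, 0.06, -0.05, -0.01, 0.98], [-0.19, 0.81, 0.06, -0.05, -0.01, 1.04], [-0.11, 0.84, 0.08, -0.05, -0.01, 1.05]]
[[-0.02, 0.85, 0.07, -0.05, -0.01, 1.06], [0.07, 0.83, 0.08, -0.05, -0.01, 1.04], [0.15, 0.77, 0.08, -0.05, -0.01, 0.98], [0.21, 0.7, 0.08, -0.04, -0.01, 0.92], [0.24, 0.62, 0.07, -0.04, -0.01, 0.82], [0.26, 0.51, 0.07, -0.04, -0.01, 0.72], [0.24, 0.42, 0.05, -0.03, -0.01, 0.6], [0.21, 0.31, 0.05, -0.02, 0.0, 0.48]]
n 16 max 1.06 end [0.6599 0.0751 0.3549]
```

send_rows --commands '[[[-0.24,0.3,0.02,-0.02,-0.01,0.48],[-0.29,0.39,0.03,-0.03,0.0,0.6],[-0.31,0.48,0.04,-0.04,-0.01,0.72],[-0.32,0.58,0.04,-0.04,-0.01,0.82],[-0.3,0.67,0.06,-0.04,-0.01,0.92],[-0.26,0.75,0.06,-0.05,-0.01,0.98],[-0.19,0.81,0.06,-0.05,-0.01,1.0],[-0.11,0.84,0.08,-0.05,-0.01,1.0]]]'

```text
time_s: 3.78
eef_pos: [0.5501, 0.19, 0.3736]
eef_rot: [-0.016, 0.921, 0.389, 0.003]
wrist_force: [-0.5, 0.5, 0.5]
opening: 1.002
grasp_force: 0.0
```

send_rows --commands '[[[-0.02,0.85,0.07,-0.05,-0.01,1.0],[0.07,0.83,0.08,-0.05,-0.01,1.0],[0.15,0.77,0.08,-0.05,-0.01,1.0],[0.21,0.7,0.08,-0.04,-0.01,0.98],[0.24,0.62,0.07,-0.04,-0.01,0.85],[0.26,0.51,0.07,-0.04,-0.01,0.75],[0.24,0.42,0.05,-0.03,-0.01,0.62],[0.21,0.31,0.05,-0.02,0.0,0.5]]]'

```text
time_s: 4.45
eef_pos: [0.6624, 0.0776, 0.3541]
eef_rot: [-0.0, 0.998, 0.065, -0.0]
wrist_force: [-0.6, -0.6, -0.4]
opening: 0.996
grasp_force: 0.0
```

send_rows --commands '[[[0,0,0,0,0,0],[0,0,0,0,0,0],[0,0,0,0,0,0]]]'

```text
time_s: 4.7
eef_pos: [0.6615, 0.0793, 0.3552]
eef_rot: [-0.001, 0.998, 0.067, -0.0]
wrist_force: [-0.7, 0.0, 0.1]
opening: 1.001
grasp_force: 0.0
```

```bash
python3 - <<'E'
from h import *
o=log(); print(o["q"].round(3),o["eef_pos"])
p=imaging.camera("wrist"); save(p,"w1.png")
hsv=cv2.cvtColor(p["image"],cv2.COLOR_BGR2HSV)
Q=pts(p,(hsv[...,1]<60)&(hsv[...,2]>90)); Q=Q[(Q[:,0]>.42)&(Q[:,0]<.76)&(Q[:,1]>-.0)&(Q[:,1]<.17)&(Q[:,2]>.01)&(Q[:,2]<.09)]
H=Q[(Q[:,0]>.63)&(Q[:,2]>.05)&(Q[:,2]<.065)]; r=cv2.minAreaRect(H[:,:2].astype(np.float32)); print("handle",len(H),r,np.median(H[:,2]),H[:,0].max())
T=Q[Q[:,2]>.066]; print("rim",len(T),cv2.minAreaRect(T[:,:2].astype(np.float32)))
for s in models.regions_of(p,"set0_c")[:8]: print(s["confidence"],s["centre"],np.median(pts(p,s["region"]),0))
E
```

```text
[-0.059  0.422  1.404  0.002  1.316  1.376] [0.66148551 0.07925278 0.35516115]
handle 1792 ((0.6667233109474182, 0.07897760719060898), (0.07457063347101212, 0.013651758432388306), 6.716922760009766) 0.056376568643834585 0.7040987301860913
rim 1675 ((0.557631254196167, 0.06595218181610107), (0.11413782835006714, 0.06213926896452904), 6.848389148712158)
0.76 [262.1, 309.5] [0.54507857 0.07830074 0.02346768]
```

View pics/w1.png

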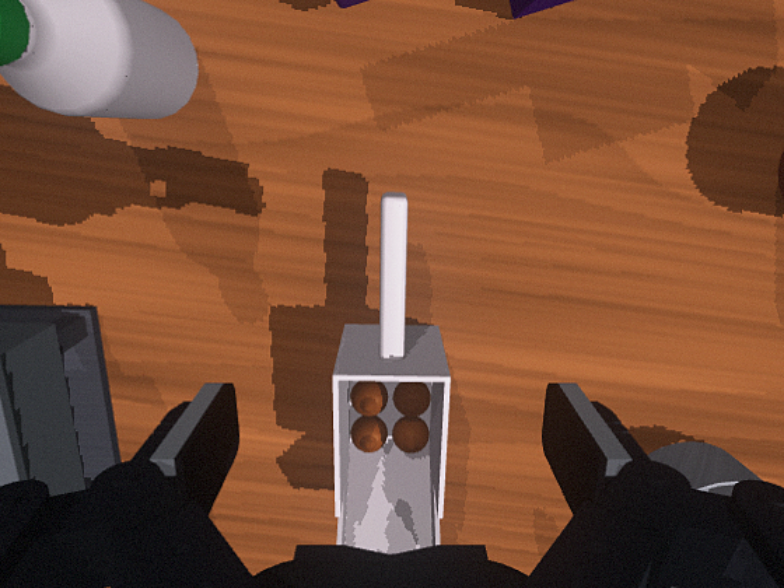

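Wrist view: the white handle runs (395,200)-(395,355) between the fingers, with sets at (370,400)-(410,435). It's aligned, so I go down and grip.

```bash
python3 - <<'E'
from h import *
Q=down(6.9); s=rows([(tcp([.658,.0778,.045],Q),Q,8)])
K=[json.loads(l) for l in open("log.txt")]
from scipy.optimize import least_squares
f=lambda k:np.concatenate([fk(a,k)[0]-b for a,b,c in K])
r=least_squares(f,[0,.3,.1,.4,.4,.2,0]); print(r.x.round(4),np.abs(r.fun).max(),np.linalg.svd(r.jac)[1].round(4))
E
```

```text
[[-0.01, 0.0, 0.42, 0.0, 0.0, 0.01], [-0.02, 0.01, 0.61, 0.0, 0.0, 0.02], [-0.01, 0.01, 0.75, -0.01, 0.0, 0.02], [-0.02, 0.01, 0.82, 0.0, 0.0, 0.02], [-0.02, 0.0, 0.82, -0.01, -0.01, 0.02], [-0.02, 0.01, 0.74, 0.0, 0.0, 0.03], [-0.02, 0.0, 0.61, 0.0, 0.0, 0.01], [-0.01, 0.01, 0.42, 0.0, 0.0, 0.01]]
n 8 max 0.82 end [0.6579 0.0777 0.2001]
[-0.      0.3134  0.1178  0.4382  0.5145  0.1455  0.0855] 9.658064348272433e-10 [3.4461 2.4629 1.7336 0.2082 0.0735 0.0543 0.0378]
```

send_rows --commands '[[[-0.01,0.0,0.42,0.0,0.0,0.01],[-0.02,0.01,0.61,0.0,0.0,0.02],[-0.01,0.01,0.75,-0.01,0.0,0.02],[-0.02,0.01,0.82,0.0,0.0,0.02],[-0.02,0.0,0.82,-0.01,-0.01,0.02],[-0.02,0.01,0.74,0.0,0.0,0.03],[-0.02,0.0,0.61,0.0,0.0,0.01],[-0.01,0.01,0.42,0.0,0.0,0.01]]]'

```text
time_s: 5.47
eef_pos: [0.657, 0.0774, 0.1971]
eef_rot: [-0.0, 0.998, 0.06, -0.002]
wrist_force: [0.1, 0.3, 0.1]
opening: 1.0
grasp_force: 0.0
```

send_rows --commands '[[[0,0,0,0,0,0],[0,0,0,0,0,0],[0,0,0,0,0,0]]]'

```text
time_s: 5.72
eef_pos: [0.6591, 0.077, 0.2015]
eef_rot: [-0.0, 0.998, 0.06, 0.001]
wrist_force: [0.1, -0.3, 0.9]
opening: 1.004
grasp_force: 0.0
```

send_rows --commands '[[[0,0,0,0,0,0],[0,0,0,0,0,0],[0,0,0,0,0,0],[0,0,0,0,0,0],[0,0,0,0,0,0],[0,0,0,0,0,0],[0,0,0,0,0,0],[0,0,0,0,0,0]]]' --jaw 0

```text
time_s: 6.38
eef_pos: [0.6586, 0.0769, 0.2006]
eef_rot: [-0.0, 0.998, 0.059, 0.0]
wrist_force: [-1.1, -0.5, 2.3]
opening: 0.159
grasp_force: 60.2
```

```bash
cat >> h.py <<'E'
from scipy.optimize import least_squares
KIN=[0,.3134,.1178,.4382,.5145,.1455,.0855]
LO=np.array([-2.99,-.89,.3,-1.14,0,-3.12]); HI=np.array([2.99,2.07,2.58,4.28,2.63,3.12])
def ik(p,r,q0):
    def f(q):
        a,b=fk(q,KIN); return np.r_[(a-p)*5,(b.inv()*r).as_rotvec()]
    s=least_squares(f,np.clip(q0,LO+1e-3,HI-1e-3),bounds=(LO,HI)); return s.x,np.abs(s.fun).max()
E
python3 - <<'E'
from h import *
o=log(); print(o["eef_pos"],o["opening"],o["grasp_force"],o["q"].round(3))
# pour: lip over bowl
bowl=np.array([.509,-.164]); q0=o["q"]
for az in (20,35,50,65,80):
    q=q0.copy(); print("az",az)
    for til in(0,20,40,60,80,90):
        Q=down(az,til); lip=np.array([*bowl,.085]); 
        # scoop axes in tool: x=-tool x, z=-tool z
        g=lip-Q.apply([-.184,0,-.015])
        q,e=ik(tcp(g,Q),Q,q); print(til,tcp(g,Q).round(3),g.round(3),q.round(2),round(e,4))
E
```

```text
[0.65862744 0.07689922 0.20063123] 0.15902083169759568 60.187926292419434 [-6.200e-02  6.010e-01  1.488e+00  1.000e-03  1.053e+00  1.389e+00]
az 20
0 [ 0.682 -0.101  0.225] [ 0.682 -0.101  0.07 ] [-0.32  0.62  1.4  -0.    1.12  0.9 ] 0.0
20 [ 0.626 -0.121  0.279] [ 0.676 -0.103  0.134] [-0.43  0.38  1.65  0.32  0.88  0.61] 0.0
40 [ 0.557 -0.147  0.311] [ 0.651 -0.112  0.192] [-0.6   0.18  1.89  0.82  0.8   0.11] 0.0
60 [ 0.482 -0.174  0.314] [ 0.608 -0.128  0.237] [-0.82  0.07  2.1   1.3   0.97 -0.41] 0.0
80 [ 0.409 -0.2    0.291] [ 0.553 -0.148  0.264] [-1.06  0.14  2.25  1.57  1.33 -0.8 ] 0.0
90 [ 0.377 -0.212  0.269] [ 0.523 -0.159  0.269] [-1.16  0.25  2.28  1.62  1.54 -0.95] 0.0
az 35
0 [ 0.66  -0.058  0.225] [ 0.66  -0.058  0.07 ] [-0.27  0.56  1.48 -0.    1.09  0.69] 0.0
20 [ 0.611 -0.092  0.279] [ 0.655 -0.062  0.134] [-0.41  0.35  1.69  0.37  0.95  0.35] 0.0
40 [ 0.551 -0.135  0.311] [ 0.632 -0.078  0.192] [-0.61  0.2   1.87  0.82  0.98 -0.09] 0.0
60 [ 0.485 -0.181  0.314] [ 0.595 -0.104  0.237] [-0.85  0.15  2.02  1.18  1.2  -0.49] 0.0
80 [ 0.422 -0.225  0.291] [ 0.547 -0.1
[... 1081 characters left out ...]
1] [ 0.529 -0.122  0.264] [-0.98  0.47  1.77  1.08  1.86 -0.8 ] 0.0
90 [ 0.45  -0.291  0.269] [ 0.515 -0.15   0.269] [-1.03  0.58  1.73  1.14  2.   -0.84] 0.0
az 80
0 [0.541 0.017 0.225] [0.541 0.017 0.07 ] [-0.19  0.34  1.82 -0.    0.98 -0.01] 0.0
20 [ 0.531 -0.041  0.279] [0.54  0.011 0.134] [-0.39  0.25  1.83  0.37  1.17 -0.38] 0.0
40 [ 0.518 -0.114  0.311] [ 0.535 -0.016  0.192] [-0.61  0.26  1.79  0.63  1.45 -0.63] 0.0
60 [ 0.504 -0.193  0.314] [ 0.527 -0.061  0.237] [-0.79  0.38  1.72  0.8   1.75 -0.77] 0.0
80 [ 0.491 -0.268  0.291] [ 0.517 -0.118  0.264] [-0.91  0.57  1.61  0.95  2.03 -0.83] 0.0
90 [ 0.485 -0.302  0.269] [ 0.512 -0.149  0.269] [-0.95  0.68  1.55  1.02  2.16 -0.83] 0.0
```

Gripped (60 N, opening matches 14 mm). All pour poses are reachable; I'll use azimuth 50°, which puts the lip toward the bowl.

```bash
cat >> h.py <<'E'
def pourpose(az,til,lipz,back=.02,bowl=(.509,-.164)):
    a=np.radians(az); lip=np.array([bowl[0]+back*np.cos(a),bowl[1]+back*np.sin(a),lipz]); Q=down(az,til)
    return tcp(lip-Q.apply([-.184,0,-.015]),Q),Q
E
python3 - <<'E'
from h import *
p,r=cur(); Q=down(6.9)
w=[(p+[0,0,.1],Q,6),(*pourpose(50,0,.145),12)]+[(*pourpose(50,t,z),n) for t,z,n in((10,.125,3),(20,.11,3),(30,.095,4),(40,.085,4))]
rows(w)
E
```

```text
[[0.0, 0.0, -0.39, 0.0, 0.0, 0.0], [0.0, 0.0, -0.58, 0.0, 0.0, 0.0], [0.0, 0.0, -0.7, 0.0, 0.0, -0.01], [0.0, 0.0, -0.69, 0.0, 0.0, 0.0], [0.0, 0.0, -0.58, 0.0, -0.01, 0.0], [0.0, 0.0, -0.39, 0.0, 0.0, 0.0], [-0.05, 0.14, 0.03, 0.0, 0.0, -0.38], [-0.07, 0.18, 0.03, 0.0, 0.0, -0.5]]
[[-0.09, 0.21, 0.04, 0.0, 0.0, -0.61], [-0.13, 0.24, 0.05, 0.0, 0.0, -0.71], [-0.15, 0.25, 0.05, 0.0, 0.0, -0.76], [-0.19, 0.25, 0.06, 0.0, 0.0, -0.8], [-0.2, 0.23, 0.05, 0.0, 0.0, -0.8], [-0.2, 0.21, 0.06, 0.0, 0.0, -0.77], [-0.21, 0.17, 0.04, 0.0, 0.0, -0.7], [-0.19, 0.14, 0.05, 0.0, 0.0, -0.62]]
[[-0.16, 0.1, 0.03, 0.0, 0.0, -0.5], [-0.13, 0.08, 0.03, -0.01, 0.0, -0.38], [-0.3, 0.0, -0.11, 0.0, 0.58, 0.0], [-0.29, 0.0, -0.13, 0.0, 0.58, 0.0], [-0.29, 0.0, -0.14, 0.0, 0.59, 0.0], [-0.33, 0.0, -0.17, 0.0, 0.58, 0.0], [-0.32, 0.0, -0.18, 0.0, 0.58, 0.0], [-0.31, 0.0, -0.21, 0.0, 0.58, 0.01]]
[[-0.27, 0.0, -0.13, 0.0, 0.44, 0.0], [-0.26, 0.0, -0.14, 0.0, 0.43, 0.0], [-0.25, 0.0, -0.16, 0.0, 0.44, 0.0], [-0.25, 0.0, -0.16, 0.0, 0.44, 0.0], [-0.27, 0.0, -0.18, 0.0, 0.44, 0.0], [-0.26, 0.0, -0.19, 0.0, 0.43, 0.0], [-0.25, 0.0, -0.2, 0.0, 0.44, 0.0], [-0.24, 0.0, -0.21, 0.0, 0.43, 0.0]]
n 32 max 0.8 end [ 0.5547 -0.1097  0.3107]
```

send_rows --commands '[[[0.0,0.0,-0.39,0.0,0.0,0.0],[0.0,0.0,-0.58,0.0,0.0,0.0],[0.0,0.0,-0.7,0.0,0.0,-0.01],[0.0,0.0,-0.69,0.0,0.0,0.0],[0.0,0.0,-0.58,0.0,-0.01,0.0],[0.0,0.0,-0.39,0.0,0.0,0.0],[-0.05,0.14,0.03,0.0,0.0,-0.38],[-0.07,0.18,0.03,0.0,0.0,-0.5]]]'

```text
time_s: 7.05
eef_pos: [0.6565, 0.0672, 0.2999]
eef_rot: [-0.0, 0.994, 0.105, 0.001]
wrist_force: [0.3, -0.0, -2.9]
opening: 0.153
grasp_force: 59.4
```

send_rows --commands '[[[-0.09,0.21,0.04,0.0,0.0,-0.61],[-0.13,0.24,0.05,0.0,0.0,-0.71],[-0.15,0.25,0.05,0.0,0.0,-0.76],[-0.19,0.25,0.06,0.0,0.0,-0.8],[-0.2,0.23,0.05,0.0,0.0,-0.8],[-0.2,0.21,0.06,0.0,0.0,-0.77],[-0.21,0.17,0.04,0.0,0.0,-0.7],[-0.19,0.14,0.05,0.0,0.0,-0.62]]]'

```text
time_s: 7.72
eef_pos: [0.6418, 0.0016, 0.286]
eef_rot: [-0.001, 0.923, 0.384, -0.001]
wrist_force: [-0.5, 0.9, -2.8]
opening: 0.153
grasp_force: 59.4
```

send_rows --commands '[[[-0.16,0.1,0.03,0.0,0.0,-0.5],[-0.13,0.08,0.03,-0.01,0.0,-0.38],[-0.3,0.0,-0.11,0.0,0.58,0.0],[-0.29,0.0,-0.13,0.0,0.58,0.0],[-0.29,0.0,-0.14,0.0,0.59,0.0],[-0.33,0.0,-0.17,0.0,0.58,0.0],[-0.32,0.0,-0.18,0.0,0.58,0.0],[-0.31,0.0,-0.21,0.0,0.58,0.01]]]'

```text
time_s: 8.38
eef_pos: [0.6015, -0.0533, 0.3041]
eef_rot: [-0.074, 0.892, 0.416, 0.158]
wrist_force: [0.5, 0.1, -2.1]
opening: 0.154
grasp_force: 59.4
```

```bash
python3 - <<'E'
from h import *
o=log(); print(o["eef_pos"],o["q"].round(3))
b=[]
for n in("scene","side"):
    p=imaging.camera(n); save(p,n+"2.png",(150,110,390,290) if n=="scene" else (160,130,400,310))
E
python3 -c "
import cv2,numpy as np
a=cv2.imread('pics/scene2.png');b=cv2.imread('pics/side2.png')
cv2.imwrite('pics/both2.png',cv2.resize(np.vstack([a,b]),(400,600)))"
```

```text
[ 0.60152539 -0.05325663  0.30411877] [-0.365  0.305  1.692  0.383  1.058  0.158]
```

View pics/both2.png

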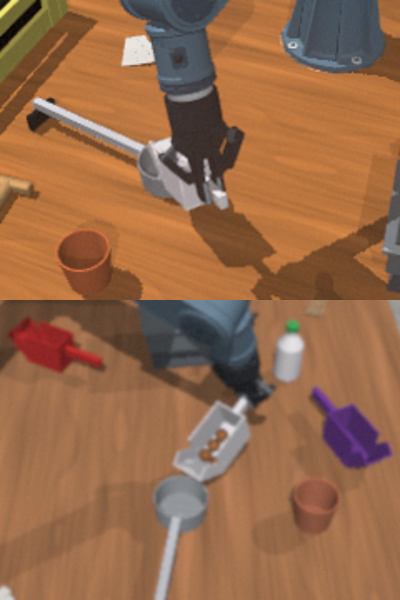

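The composite shows the tilted cup holding all its sets, lip at lower-half (195,470) just above the bowl at (180,500). Good alignment, so I continue tipping.

```bash
python3 - <<'E'
from h import *
rows([(*pourpose(50,t,z),n) for t,z,n in((30,.095,4),(40,.085,4),(50,.078,4),(60,.075,4),(70,.075,4),(80,.075,4))])
E
```

```text
[[-0.25, 0.0, -0.13, 0.0, 0.44, -0.01], [-0.25, 0.0, -0.14, 0.0, 0.43, 0.0], [-0.25, 0.0, -0.15, 0.0, 0.44, -0.01], [-0.23, 0.0, -0.16, 0.01, 0.43, -0.01], [-0.27, 0.0, -0.18, 0.0, 0.44, 0.0], [-0.26, 0.0, -0.18, 0.0, 0.43, 0.0], [-0.25, 0.0, -0.2, 0.0, 0.44, 0.0], [-0.24, 0.0, -0.21, 0.0, 0.44, 0.0]]
[[-0.26, 0.0, -0.2, 0.0, 0.44, 0.0], [-0.26, 0.0, -0.22, 0.0, 0.43, 0.0], [-0.24, 0.0, -0.23, 0.0, 0.44, 0.0], [-0.24, -0.01, -0.23, 0.0, 0.44, 0.0], [-0.24, 0.0, -0.23, 0.0, 0.44, 0.0], [-0.24, 0.0, -0.25, 0.0, 0.43, 0.0], [-0.22, 0.0, -0.25, 0.0, 0.44, 0.0], [-0.22, 0.0, -0.26, 0.0, 0.43, 0.0]]
[[-0.22, 0.0, -0.25, 0.0, 0.44, 0.0], [-0.22, 0.0, -0.26, 0.0, 0.43, 0.0], [-0.2, 0.0, -0.27, 0.0, 0.44, 0.0], [-0.19, 0.0, -0.27, 0.0, 0.44, 0.0], [-0.23, 0.0, -0.25, 0.0, 0.44, 0.0], [-0.21, 0.0, -0.26, 0.0, 0.43, 0.0], [-0.2, 0.0, -0.27, 0.0, 0.44, 0.0], [-0.2, 0.0, -0.27, 0.0, 0.43, 0.0]]
n 24 max 0.44 end [ 0.4537 -0.2297  0.2804]
```

send_rows --commands '[[[-0.25,0.0,-0.13,0.0,0.44,-0.01],[-0.25,0.0,-0.14,0.0,0.43,0.0],[-0.25,0.0,-0.15,0.0,0.44,-0.01],[-0.23,0.0,-0.16,0.01,0.43,-0.01],[-0.27,0.0,-0.18,0.0,0.44,0.0],[-0.26,0.0,-0.18,0.0,0.43,0.0],[-0.25,0.0,-0.2,0.0,0.44,0.0],[-0.24,0.0,-0.21,0.0,0.44,0.0]]]'

```text
time_s: 9.15
eef_pos: [0.5557, -0.1082, 0.3102]
eef_rot: [-0.145, 0.851, 0.399, 0.309]
wrist_force: [-0.3, 0.3, -2.2]
opening: 0.15
grasp_force: 59.5
```

send_rows --commands '[[[-0.26,0.0,-0.2,0.0,0.44,0.0],[-0.26,0.0,-0.22,0.0,0.43,0.0],[-0.24,0.0,-0.23,0.0,0.44,0.0],[-0.24,-0.01,-0.23,0.0,0.44,0.0],[-0.24,0.0,-0.23,0.0,0.44,0.0],[-0.24,0.0,-0.25,0.0,0.43,0.0],[-0.22,0.0,-0.25,0.0,0.44,0.0],[-0.22,0.0,-0.26,0.0,0.43,0.0]]]'

```text
time_s: 9.82
eef_pos: [0.5041, -0.1698, 0.3039]
eef_rot: [-0.213, 0.784, 0.368, 0.452]
wrist_force: [-0.2, 0.4, -2.3]
opening: 0.153
grasp_force: 59.6
```

send_rows --commands '[[[-0.22,0.0,-0.25,0.0,0.44,0.0],[-0.22,0.0,-0.26,0.0,0.43,0.0],[-0.2,0.0,-0.27,0.0,0.44,0.0],[-0.19,0.0,-0.27,0.0,0.44,0.0],[-0.23,0.0,-0.25,0.0,0.44,0.0],[-0.21,0.0,-0.26,0.0,0.43,0.0],[-0.2,0.0,-0.27,0.0,0.44,0.0],[-0.2,0.0,-0.27,0.0,0.43,0.0]]]'

```text
time_s: 10.48
eef_pos: [0.4552, -0.2288, 0.2801]
eef_rot: [-0.274, 0.694, 0.325, 0.581]
wrist_force: [-0.7, 0.6, -2.2]
opening: 0.15
grasp_force: 59.7
```

send_rows --commands '[[[0,0,0,0,0,0],[0,0,0,0,0,0],[0,0,0,0,0,0],[0,0,0,0,0,0],[0,0,0,0,0,0],[0,0,0,0,0,0],[0,0,0,0,0,0],[0,0,0,0,0,0]]]'

```text
time_s: 11.15
eef_pos: [0.4552, -0.2286, 0.2805]
eef_rot: [-0.272, 0.694, 0.325, 0.582]
wrist_force: [0.5, -0.1, -1.4]
opening: 0.154
grasp_force: 59.7
```

```bash
python3 - <<'E'
from h import *
o=log(); print(o["eef_pos"],o["q"].round(3))
ims=[]
for n in("scene","side"):
    p=imaging.camera(n); im=p["image"]; im=im[150:290,160:340] if n=="scene" else im[170:310,180:360]
    ims.append(cv2.resize(im,None,fx=2.1,fy=2.1,interpolation=cv2.INTER_CUBIC))
    for s in models.regions_of(p,"set0_c"): print(n,round(s["confidence"],2),np.round(s["centre"]),s["region"].sum(),np.median(pts(p,s["region"]),0).round(3))
cv2.imwrite("pics/both3.png",np.vstack(ims))
E
```

```text
[ 0.4551502  -0.22858744  0.28052665] [-0.99   0.385  1.936  1.241  1.661 -0.793]
```

View pics/both3.png

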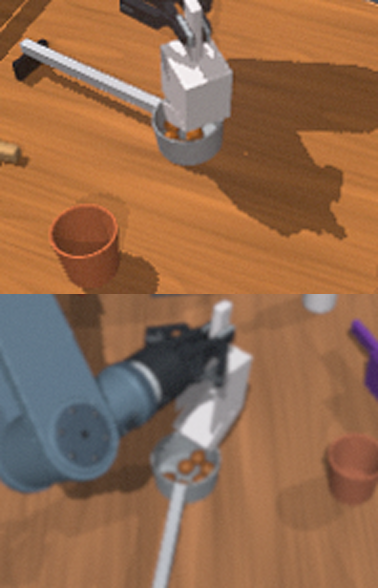

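Both views show the sets in the bowl (lower half at (185,465)), none on the bench; the wrist load fell by about 0.7 N, which is six sets. Now back to upright and set the cup down at its old place.

```bash
python3 - <<'E'
from h import *
p,r=cur(); Q=down(6.9); q=log()["q"]; G=np.array([.6586,.0769,.2008])
up=p+[0,0,.05]
d=(r.inv()*Q).as_rotvec()
for s in np.linspace(0,1,7):
    q,e=ik(up+(G+[0,0,.08]-up)*s,r*R.from_rotvec(d*s),q); print(q.round(2),round(e,4))
rows([(up,r,4),(G+[0,0,.08],Q,24),(G+[0,0,.01],Q,6),(G,Q,2)])
E
```

```text
[-0.99  0.29  1.93  1.25  1.69 -0.69] 0.0
[-0.85  0.21  1.97  1.2   1.41 -0.51] 0.0
[-0.69  0.17  1.96  1.08  1.14 -0.25] 0.0
[-0.51  0.19  1.9   0.84  0.93  0.13] 0.0
[-0.34  0.25  1.8   0.5   0.87  0.62] 0.0
[-0.19  0.36  1.65  0.19  0.97  1.06] 0.0
[-0.06  0.49  1.46  0.    1.19  1.39] 0.0
[[0.41, 0.0, -0.07, 0.0, 0.0, 0.0], [0.41, 0.0, -0.08, 0.0, 0.0, 0.0], [0.41, 0.0, -0.07, 0.0, 0.0, 0.0], [0.41, 0.0, -0.07, 0.0, 0.0, 0.0], [0.01, -0.03, 0.28, -0.12, -0.3, 0.14], [0.02, -0.04, 0.33, -0.14, -0.36, 0.17], [0.04, -0.05, 0.39, -0.17, -0.42, 0.2], [0.06, -0.07, 0.42, -0.18, -0.47, 0.22]]
[[0.09, -0.08, 0.47, -0.21, -0.51, 0.25], [0.12, -0.11, 0.5, -0.22, -0.57, 0.26], [0.15, -0.13, 0.52, -0.24, -0.6, 0.29], [0.2, -0.15, 0.54, -0.25, -0.63, 0.3], [0.23, -0.18, 0.55, -0.26, -0.67, 0.31], [0.26, -0.21, 0.54, -0.28, -0.68, 0.33], [0.31, -0.24, 0.53, -0.27, -0.7, 0.33], [0.33, -0.26, 0.5, -0.28, -0.71, 0.33]]
[[0.36, -0.29, 0.47, -0.28, -0.71, 0.34], [0.38, -0.31, 0.43, -0.28, -0.7, 0.33], [0.39, -0.33, 0.39, -0.27, -0.69, 0.32], [0.39, -0.34, 0.34, -0.27, -0.66, 0.32], [0.38, -0.35, 0.29, -0.25, -0.64, 0.3], [0.37, -0.35, 0.25, -0.24, -0.6, 0.28], [0.35, -0.33, 0.2, -0.22, -0.56, 0.27], [0.32, -0.33, 0.15, -0.2, -0.52, 0.24]]
[[0.29, -0.3, 0.13, -0.19, -0.46, 0.22], [0.26, -0.27, 0.09, -0.16, -0.42, 0.2], [0.22, -0.25, 0.06, -0.15, -0.36, 0.17], [0.18, -0.21, 0.05, -0.12, -0.3, 0.14], [0.0, 0.0, 0.27, 0.0, 0.0, 0.0], [0.0, 0.0, 0.41, 0.0, 0.0, 0.0], [0.0, 0.0, 0.49, 0.0, 0.0, 0.0], [0.0, 0.0, 0.48, 0.0, 0.0, 0.0]]
[[0.0, 0.0, 0.41, 0.0, 0.0, 0.0], [0.0, 0.0, 0.27, 0.0, 0.0, 0.0], [0.0, 0.0, 0.17, 0.0, 0.0, 0.0], [0.0, 0.0, 0.17, 0.0, 0.0, 0.0]]
n 36 max 0.71 end [0.6586 0.0769 0.2007]
```

send_rows --commands '[[[0.41,0.0,-0.07,0.0,0.0,0.0],[0.41,0.0,-0.08,0.0,0.0,0.0],[0.41,0.0,-0.07,0.0,0.0,0.0],[0.41,0.0,-0.07,0.0,0.0,0.0],[0.01,-0.03,0.28,-0.12,-0.3,0.14],[0.02,-0.04,0.33,-0.14,-0.36,0.17],[0.04,-0.05,0.39,-0.17,-0.42,0.2],[0.06,-0.07,0.42,-0.18,-0.47,0.22]]]'

```text
time_s: 12.02
eef_pos: [0.4788, -0.1931, 0.3243]
eef_rot: [-0.245, 0.757, 0.301, 0.525]
wrist_force: [0.2, 0.6, -1.5]
opening: 0.152
grasp_force: 59.7
```

send_rows --commands '[[[0.09,-0.08,0.47,-0.21,-0.51,0.25],[0.12,-0.11,0.5,-0.22,-0.57,0.26],[0.15,-0.13,0.52,-0.24,-0.6,0.29],[0.2,-0.15,0.54,-0.25,-0.63,0.3],[0.23,-0.18,0.55,-0.26,-0.67,0.31],[0.26,-0.21,0.54,-0.28,-0.68,0.33],[0.31,-0.24,0.53,-0.27,-0.7,0.33],[0.33,-0.26,0.5,-0.28,-0.71,0.33]]]'

```text
time_s: 12.68
eef_pos: [0.5569, -0.0751, 0.3054]
eef_rot: [-0.147, 0.915, 0.207, 0.314]
wrist_force: [0.1, 0.1, -2.7]
opening: 0.154
grasp_force: 59.6
```

send_rows --commands '[[[0.36,-0.29,0.47,-0.28,-0.71,0.34],[0.38,-0.31,0.43,-0.28,-0.7,0.33],[0.39,-0.33,0.39,-0.27,-0.69,0.32],[0.39,-0.34,0.34,-0.27,-0.66,0.32],[0.38,-0.35,0.29,-0.25,-0.64,0.3],[0.37,-0.35,0.25,-0.24,-0.6,0.28],[0.35,-0.33,0.2,-0.22,-0.56,0.27],[0.32,-0.33,0.15,-0.2,-0.52,0.24]]]'

```text
time_s: 13.35
eef_pos: [0.6349, 0.0424, 0.2863]
eef_rot: [-0.035, 0.992, 0.096, 0.073]
wrist_force: [-0.8, 0.8, -1.8]
opening: 0.154
grasp_force: 59.5
```

send_rows --commands '[[[0.29,-0.3,0.13,-0.19,-0.46,0.22],[0.26,-0.27,0.09,-0.16,-0.42,0.2],[0.22,-0.25,0.06,-0.15,-0.36,0.17],[0.18,-0.21,0.05,-0.12,-0.3,0.14],[0.0,0.0,0,0.0,0.0,0.0],[0.0,0.0,0,0.0,0.0,0.0],[0.0,0.0,0,0.0,0.0,0.0]]]'

```text
time_s: 13.93
eef_pos: [0.6582, 0.0767, 0.2804]
eef_rot: [-0.0, 0.998, 0.06, 0.0]
wrist_force: [-0.3, 0.4, -1.7]
opening: 0.15
grasp_force: 59.5
```

```bash
python3 - <<'E'
from h import *
o=log(); print(o["eef_pos"]); Q=down(6.9); G=np.array([.6586,.0769,.2006])
p=imaging.camera("side"); q=imaging.camera("wrist")
hsv=cv2.cvtColor(q["image"],cv2.COLOR_BGR2HSV); P=pts(q,(hsv[...,1]<60)&(hsv[...,2]>90))
T=P[(P[:,0]<.62)&(P[:,0]>.44)&(P[:,1]>0)&(P[:,1]<.14)&(P[:,2]>.1+.045)]; 
A=np.c_[T[:,:2],np.ones(len(T))]; print("rim plane",len(T),np.linalg.lstsq(A,T[:,2],rcond=None)[0].round(3),np.percentile(T[:,2],[5,50,95]).round(3))
ims=[cv2.resize(p["image"][190:290,190:330],None,fx=4,fy=4,interpolation=cv2.INTER_CUBIC)]
cv2.imwrite("pics/bowl4.png",ims[0])
rows([(G+[0,0,.01],Q,6),(G,Q,2)])
E
```

```text
[0.65817881 0.07665323 0.28041519]Traceback (most recent call last):
  File "<stdin>", line 6, in <module>
    return _quantile_unchecked(
        a, q, axis, out, overwrite_input, method, keepdims, weights)
    return _ureduce(a,
                    func=_quantile_ureduce_func,
    ...<5 lines>...
                    overwrite_input=overwrite_input,
                    method=method)
    r = func(a, **kwargs)
    result = _quantile(arr,
                       quantiles=q,
    ...<2 lines>...
                       out=out,
                       weights=wgt)
    slices_having_nans = np.isnan(arr[-1, ...])
                                  ~~~^^^^^^^^^
IndexError: index -1 is out of bounds for axis 0 with size 0
```

```bash
python3 - <<'E'
from h import *
Q=down(6.9); G=np.array([.6586,.0769,.2006])
p=imaging.camera("side")
cv2.imwrite("pics/bowl4.png",cv2.resize(p["image"][110:300,190:360],None,fx=3,fy=3,interpolation=cv2.INTER_CUBIC))
hsv=cv2.cvtColor(p["image"],cv2.COLOR_BGR2HSV); P=pts(p,(hsv[...,1]<60)&(hsv[...,2]>90))
T=P[(P[:,0]<.61)&(P[:,0]>.45)&(P[:,1]>0)&(P[:,1]<.14)&(P[:,2]>.06)&(P[:,2]<.18)]
if len(T):
  b=np.digitize(T[:,0],np.arange(.46,.62,.02))
  print([(round(T[b==i,0].mean(),3),np.percentile(T[b==i,2],[2,98]).round(3)) for i in np.unique(b)])
rows([(G+[0,0,.01],Q,6),(G,Q,2)])
E
```

```text
[(np.float64(0.477), array([0.136, 0.143])), (np.float64(0.49), array([0.115, 0.154])), (np.float64(0.509), array([0.093, 0.15 ])), (np.float64(0.53), array([0.08 , 0.153])), (np.float64(0.55), array([0.079, 0.153])), (np.float64(0.57), array([0.082, 0.154])), (np.float64(0.59), array([0.08 , 0.154])), (np.float64(0.605), array([0.081, 0.152]))]
[[0.0, 0.0, 0.27, 0.0, 0.0, 0.0], [0.0, -0.01, 0.41, 0.0, 0.0, 0.0], [0.01, 0.0, 0.49, 0.0, 0.0, 0.0], [0.0, 0.0, 0.49, 0.0, -0.01, 0.0], [0.0, -0.01, 0.41, 0.0, 0.0, 0.0], [0.0, 0.0, 0.27, 0.0, 0.0, 0.0], [0.0, 0.0, 0.17, 0.0, 0.0, 0.0], [0.0, 0.0, 0.17, 0.0, 0.0, 0.0]]
n 8 max 0.49 end [0.6585 0.0769 0.2005]
```

View pics/bowl4.png

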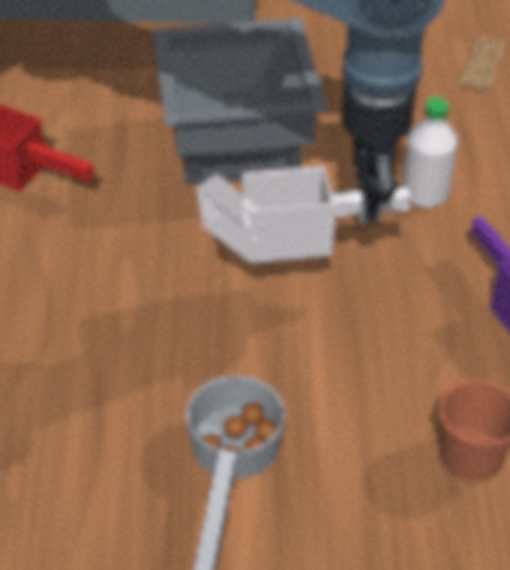

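The cup is level in the grip with its underside at z≈0.08. Sets lie in the bowl at (240,430), none outside. Lowering and letting go.

send_rows --commands '[[[0.0,0.0,0.27,0.0,0.0,0.0],[0.0,0.0,0.41,0.0,0.0,0.0],[0.0,0.0,0.49,0.0,0.0,0.0],[0.0,0.0,0.49,0.0,0.0,0.0],[0.0,0.0,0.41,0.0,0.0,0.0],[0.0,0.0,0.27,0.0,0.0,0.0],[0.0,0.0,0.17,0.0,0.0,0.0],[0.0,0.0,0.15,0.0,0.0,0.0]]]'

```text
time_s: 14.75
eef_pos: [0.6586, 0.077, 0.2001]
eef_rot: [-0.0, 0.998, 0.06, -0.0]
wrist_force: [-2.7, 1.5, 12.5]
opening: 0.154
grasp_force: 61.7
```

send_rows --commands '[[[0,0,0,0,0,0],[0,0,0,0,0,0],[0,0,0,0,0,0]]]'

```text
time_s: 15.0
eef_pos: [0.6589, 0.0769, 0.2015]
eef_rot: [0.0, 0.998, 0.06, 0.001]
wrist_force: [0.2, 0.3, -1.6]
opening: 0.153
grasp_force: 59.7
```

send_rows --commands '[[[0,0,0,0,0,0],[0,0,0,0,0,0],[0,0,0,0,0,0],[0,0,0,0,0,0],[0,0,0,0,0,0],[0,0,0,0,0,0],[0,0,0,0,0,0],[0,0,0,0,0,0]]]' --jaw 1

```text
time_s: 15.67
eef_pos: [0.6586, 0.0769, 0.201]
eef_rot: [0.0, 0.998, 0.06, 0.0]
wrist_force: [-0.9, 0.4, -0.1]
opening: 1.0
grasp_force: 0.0
```

send_rows --commands '[[[0,0,-0.3,0,0,0],[0,0,-0.6,0,0,0],[0,0,-0.8,0,0,0],[0,0,-0.9,0,0,0],[0,0,-0.9,0,0,0],[0,0,-0.8,0,0,0],[0,0,-0.5,0,0,0],[0,0,-0.2,0,0,0]]]'

```text
time_s: 16.33
eef_pos: [0.6593, 0.077, 0.3555]
eef_rot: [0.0, 0.998, 0.06, 0.003]
wrist_force: [0.8, -0.0, -0.4]
opening: 1.002
grasp_force: 0.0
```

```bash
python3 - <<'E'
from h import *
q=log()["q"]
# ladle: bar az (handle dir away from bowl)
u=-np.array([.171,.985]); u/=np.linalg.norm(u); bal=np.array([.509,-.164])+.087*u; az=np.degrees(np.arctan2(u[1],u[0])); print(bal,az)
for a in(az,az+180):
    Q=down(a); x,e=ik(tcp([*bal,.042],Q),Q,q); print(a,x.round(2),e)
    # over hopper, ladle az change dz; tool az = a+dz
    for lz in range(-180,180,30):
        w=np.radians(lz); g=np.array([.518+.087*np.cos(w),.332+.087*np.sin(w),.215]); Q2=down(a+lz-az)
        y,e=ik(tcp(g,Q2),Q2,x); 
        if e<1e-3: print("  handle az",lz,g.round(3),y.round(2))
Q=down(az); rows([(tcp([*(bal+.03*u),.2],Q),Q,16)])
E
```

```text
[ 0.49411903 -0.24971789] -99.84862238313899
-99.84862238313899 [-0.68  0.41  1.79  0.    0.94  2.63] 2.2870594307278218e-14
  handle az -60 [0.562 0.257 0.215] [0.24 0.3  1.53 0.   1.31 2.85]
  handle az -30 [0.593 0.289 0.215] [0.27 0.39 1.41 0.   1.34 2.37]
  handle az 0 [0.605 0.332 0.215] [0.33 0.46 1.32 0.   1.36 1.9 ]
  handle az 30 [0.593 0.376 0.215] [0.4  0.49 1.28 0.   1.37 1.44]
  handle az 60 [0.562 0.407 0.215] [0.46 0.47 1.31 0.   1.36 0.98]
80.15137761686101 [-0.68  0.41  1.79  0.    0.94 -0.51] 1.6653345369377348e-15
  handle az -180 [0.431 0.332 0.215] [0.44 0.15 1.72 0.   1.28 2.01]
  handle az -150 [0.443 0.289 0.215] [ 0.35  0.11  1.76 -0.    1.27  1.4 ]
  handle az -120 [0.475 0.257 0.215] [ 0.28  0.14  1.73 -0.    1.27  0.8 ]
  handle az -90 [0.518 0.245 0.215] [0.23 0.21 1.65 0.   1.29 0.23]
  handle az -60 [0.562 0.257 0.215] [ 0.24  0.3   1.53  0.    1.31 -0.29]
  handle az -30 [0.593 0.289 0.215] [ 0.27  0.39  1.41  0.    1.34 -0.77]
  handle az 0 [0.605 0.332 0.215] [ 0.33  0.46  1.32  0.    1.36 -1.24]
  handle az 30 [0.593 0.376 0.215] [ 0.4   0.49  1.28  0.    1.37 -1.7 ]
  handle az 60 [0.562 0.407 0.215] [ 0.46  0.47  1.31  0.    1.36 -2.16]
  handle az 150 [0.443 0.376 0.215] [ 0.5   0.23  1.63 -0.    1.29  2.59]
[[-0.25, 0.4, 0.0, 0.0, 0.0, 0.67], [-0.29, 0.53, 0.0, 0.0, 0.0, 0.85], [-0.29, 0.65, 0.0, -0.01, -0.01, 1.01], [-0.25, 0.78, 0.0, 0.0, 0.0, 1.16], [-0.18, 0.89, 0.0, 0.0, 0.0, 1.29], [-0.07, 0.98, 0.0, -0.01, -0.01, 1.39], [0.07, 1.03, 0.0, 0.0, 0.0, 1.46], [0.23, 1.03, 0.0, -0.01, -0.01, 1.49]]
[[0.37, 0.98, 0.0, 0.0, 0.0, 1.49], [0.51, 0.89, 0.0, 0.0, -0.01, 1.46], [0.6, 0.78, 0.01, -0.01, 0.0, 1.38], [0.65, 0.63, 0.0, 0.0, 0.0, 1.29], [0.66, 0.5, 0.0, -0.01, -0.01, 1.16], [0.62, 0.36, 0.0, 0.0, 0.0, 1.02], [0.54, 0.24, 0.0, 0.0, 0.0, 0.84], [0.45, 0.16, 0.0, 0.0, -0.01, 0.68]]
n 16 max 1.49 end [ 0.489  -0.2793  0.3551]
```

```bash
python3 - <<'E'
from h import *
Q=down(80.15); rows([(tcp([.494,-.25,.2],Q),Q,23)])
E
```

```text
[[-0.16, 0.24, 0.0, 0.0, 0.0, -0.31], [-0.21, 0.29, 0.0, 0.0, 0.0, -0.36], [-0.24, 0.32, 0.0, 0.0, 0.0, -0.43], [-0.3, 0.35, 0.0, 0.01, -0.01, -0.48], [-0.34, 0.37, 0.0, 0.0, 0.0, -0.53], [-0.4, 0.38, 0.0, 0.0, 0.0, -0.57], [-0.44, 0.39, 0.0, 0.0, 0.0, -0.62], [-0.5, 0.38, 0.0, 0.01, 0.0, -0.65]]
[[-0.53, 0.36, -0.01, 0.0, -0.01, -0.68], [-0.58, 0.33, 0.0, 0.0, 0.0, -0.69], [-0.61, 0.29, 0.0, 0.0, 0.0, -0.71], [-0.64, 0.25, 0.0, 0.01, 0.0, -0.72], [-0.64, 0.21, 0.0, 0.0, -0.01, -0.71], [-0.65, 0.15, 0.0, 0.0, 0.0, -0.69], [-0.64, 0.11, 0.0, 0.01, 0.0, -0.68], [-0.62, 0.06, 0.0, 0.0, 0.0, -0.65]]
[[-0.59, 0.02, 0.0, 0.0, -0.01, -0.62], [-0.55, -0.01, 0.0, 0.0, 0.0, -0.57], [-0.5, -0.05, 0.0, 0.01, 0.0, -0.53], [-0.46, -0.06, 0.0, 0.0, 0.0, -0.48], [-0.39, -0.07, 0.0, 0.0, 0.0, -0.43], [-0.34, -0.08, 0.0, 0.0, -0.01, -0.36], [-0.29, -0.08, 0.0, 0.0, 0.0, -0.31]]
n 23 max 0.72 end [ 0.494  -0.2501  0.3551]
```

send_rows --commands '[[[-0.16,0.24,0.0,0.0,0.0,-0.31],[-0.21,0.29,0.0,0.0,0.0,-0.36],[-0.24,0.32,0.0,0.0,0.0,-0.43],[-0.3,0.35,0.0,0.01,-0.01,-0.48],[-0.34,0.37,0.0,0.0,0.0,-0.53],[-0.4,0.38,0.0,0.0,0.0,-0.57],[-0.44,0.39,0.0,0.0,0.0,-0.62],[-0.5,0.38,0.0,0.01,0.0,-0.65]]]'

```text
time_s: 17.0
eef_pos: [0.6067, -0.0246, 0.3503]
eef_rot: [-0.001, 0.966, 0.257, -0.001]
wrist_force: [0.2, 0.2, 0.7]
opening: 1.003
grasp_force: 0.0
```

send_rows --commands '[[[-0.53,0.36,-0.01,0.0,-0.01,-0.68],[-0.58,0.33,0.0,0.0,0.0,-0.69],[-0.61,0.29,0.0,0.0,0.0,-0.71],[-0.64,0.25,0.0,0.01,0.0,-0.72],[-0.64,0.21,0.0,0.0,-0.01,-0.71],[-0.65,0.15,0.0,0.0,0.0,-0.69],[-0.64,0.11,0.0,0.01,0.0,-0.68],[-0.62,0.06,0.0,0.0,0.0,-0.65]]]'

```text
time_s: 17.67
eef_pos: [0.535, -0.1664, 0.3508]
eef_rot: [-0.002, 0.86, 0.511, -0.002]
wrist_force: [-0.4, -0.1, 0.1]
opening: 0.998
grasp_force: 0.0
```

send_rows --commands '[[[-0.59,0.02,0.0,0.0,-0.01,-0.62],[-0.55,-0.01,0.0,0.0,0.0,-0.57],[-0.5,-0.05,0.0,0.01,0.0,-0.53],[-0.46,-0.06,0.0,0.0,0.0,-0.48],[-0.39,-0.07,0.0,0.0,0.0,-0.43],[-0.34,-0.08,0.0,0.0,-0.01,-0.36],[-0.29,-0.08,0.0,0.0,0.0,-0.31],[0,0,0,0,0,0]]]'

```text
time_s: 18.33
eef_pos: [0.4924, -0.2512, 0.3509]
eef_rot: [-0.002, 0.765, 0.644, -0.003]
wrist_force: [-0.1, -0.2, -0.6]
opening: 0.997
grasp_force: 0.0
```

send_rows --commands '[[[0,0,0,0,0,0],[0,0,0,0,0,0],[0,0,0,0,0,0]]]'

```text
time_s: 18.58
eef_pos: [0.4934, -0.2495, 0.3513]
eef_rot: [-0.002, 0.765, 0.644, -0.002]
wrist_force: [0.8, 0.4, 0.4]
opening: 1.0
grasp_force: 0.0
```

```bash
python3 - <<'E'
from h import *
o=log(); print(o["eef_pos"])
p=imaging.camera("wrist"); save(p,"w5.png")
for r in models.regions_of(p,"ladle")[:1]:
    Q=pts(p,cv2.dilate(r["region"].astype(np.uint8),np.ones((5,5)))>0)
    T=Q[(Q[:,2]>.044)&(Q[:,2]<.062)]; b=T[T[:,1]<-.222]
    v=np.linalg.svd(b[:,:2]-b[:,:2].mean(0),full_matrices=False)[2][0]; print("bar",len(b),b.mean(0).round(4),v.round(4),np.median(b[:,2]),b.min(0),b.max(0))
    rim=T[(T[:,2]>.046)&(T[:,1]>-.205)]; rr=np.hypot(*(rim[:,:2]-[.509,-.164]).T); rim=rim[rr>.042]
    s=least_squares(lambda k:np.hypot(rim[:,0]-k[0],rim[:,1]-k[1])-.0485,[.509,-.164],loss="soft_l1",f_scale=.001); print("bowl",len(rim),s.x.round(4),np.abs(s.fun).mean())
for s in models.regions_of(p,"set0_c"): print(round(s["confidence"],2),np.round(s["centre"]),np.median(pts(p,s["region"]),0).round(3))
E
```

```text
[ 0.49336759 -0.24947961  0.35125481]
bar 4661 [ 0.4817 -0.3151  0.0515] [0.1724 0.985 ] 0.0514768108823242 [ 0.4539167  -0.43107779  0.04789018] [ 0.50581283 -0.22200643  0.0538229 ]
bowl 1593 [ 0.5092 -0.1573] 0.0009082147842501332
0.87 [250.  93.] [ 0.483 -0.172  0.025]
```

View pics/w5.png

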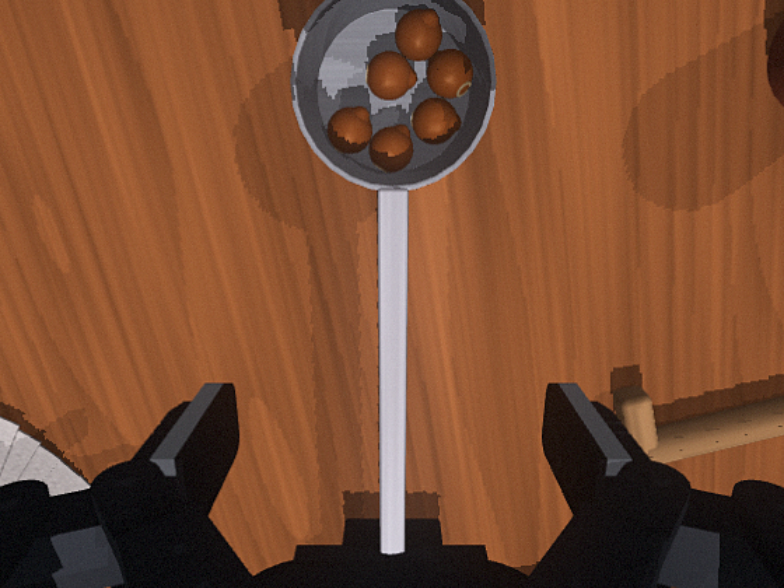

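Wrist view: all six sets in the bowl around (400,90), bar along column 393, dibber at (640,420) clear of the fingers. A quick check of the bowl centre before gripping.

```bash
python3 - <<'E'
from h import *
p=imaging.camera("wrist")
a=at_z(p,np.array([[393,190],[292,80],[495,80]])/1.4,.05); print(a.round(4))
u=np.array([.1724,.985]); print("from near rim",a[0,:2]+.05*u, "from sides",a[1:,:2].mean(0))
bar=np.array([.4817,-.3151])
for by in(-.1573,-.161):
    c=bar+u*((np.array([.5092,by])-bar)@u); bal=c-.087*u; print(by,c.round(4),bal.round(4))
c=bar+u*((np.array([.509,-.159])-bar)@u); bal=c-.087*u
Q=down(np.degrees(np.arctan2(u[1],u[0]))); print(bal)
rows([(tcp([*bal,.042],Q),Q,12)])
E
```

```text
[[ 0.5012 -0.2055  0.05  ]
 [ 0.4622 -0.1457  0.05  ]
 [ 0.5582 -0.1623  0.05  ]]
from near rim [ 0.50985308 -0.15624839] from sides [ 0.51022063 -0.15399918]
-0.1573 [ 0.5093 -0.1573] [ 0.4943 -0.243 ]
-0.161 [ 0.5087 -0.1609] [ 0.4937 -0.2466]
[ 0.49402057 -0.24470696]
[[0.01, 0.0, 0.26, 0.0, 0.0, 0.0], [0.01, 0.0, 0.34, -0.01, 0.0, 0.0], [0.01, 0.0, 0.42, 0.0, 0.0, 0.0], [0.02, 0.01, 0.48, -0.01, 0.0, 0.01], [0.02, 0.0, 0.53, 0.0, 0.0, 0.0], [0.02, 0.0, 0.54, -0.01, 0.0, 0.0], [0.01, 0.0, 0.55, -0.01, 0.01, 0.0], [0.02, 0.0, 0.53, 0.0, 0.0, 0.0]]
[[0.02, 0.0, 0.48, -0.01, 0.0, 0.0], [0.01, 0.0, 0.42, 0.0, 0.0, 0.01], [0.01, 0.0, 0.34, 0.0, 0.0, 0.0], [0.01, 0.0, 0.26, -0.01, 0.0, 0.0]]
n 12 max 0.55 end [ 0.4941 -0.2447  0.1969]
```

send_rows --commands '[[[0.02,0.0,0.26,0.0,0.0,0.0],[0.02,0.0,0.34,-0.01,0.0,0.0],[0.01,0.0,0.42,0.0,0.0,0.0],[0.02,0.01,0.48,-0.01,0.0,0.01],[0.02,0.0,0.53,0.0,0.0,0.0],[0.03,0.0,0.54,-0.01,0.0,0.0],[0.02,0.0,0.55,-0.01,0.01,0.0],[0.02,0.0,0.53,0.0,0.0,0.0]]]'

```text
time_s: 19.45
eef_pos: [0.4933, -0.2449, 0.2395]
eef_rot: [-0.002, 0.766, 0.643, -0.001]
wrist_force: [-0.1, 0.7, 0.1]
opening: 0.996
grasp_force: 0.0
```

send_rows --commands '[[[0.02,0.0,0.48,-0.01,0.0,0.0],[0.01,0.0,0.42,0.0,0.0,0.01],[0.01,0.0,0.34,0.0,0.0,0.0],[0.01,0.0,0.26,-0.01,0.0,0.0],[0,0,0,0,0,0],[0,0,0,0,0,0],[0,0,0,0,0,0]]]'

```text
time_s: 20.03
eef_pos: [0.4944, -0.2442, 0.1975]
eef_rot: [0.001, 0.766, 0.643, 0.0]
wrist_force: [0.1, 0.2, 0.4]
opening: 1.001
grasp_force: 0.0
```

send_rows --commands '[[[0,0,0,0,0,0],[0,0,0,0,0,0],[0,0,0,0,0,0],[0,0,0,0,0,0],[0,0,0,0,0,0],[0,0,0,0,0,0],[0,0,0,0,0,0],[0,0,0,0,0,0]]]' --jaw 0

```text
time_s: 20.7
eef_pos: [0.4942, -0.244, 0.1973]
eef_rot: [0.0, 0.766, 0.643, 0.0]
wrist_force: [-2.3, 1.0, 4.6]
opening: 0.174
grasp_force: 59.9
```

send_rows --commands '[[[0,0,-0.1,0,0,0],[0,0,-0.15,0,0,0],[0,0,-0.2,0,0,0],[0,0,-0.2,0,0,0],[0,0,-0.2,0,0,0],[0,0,-0.15,0,0,0],[0,0,0,0,0,0],[0,0,0,0,0,0]]]'

```text
time_s: 21.37
eef_pos: [0.4942, -0.244, 0.2274]
eef_rot: [0.001, 0.766, 0.643, 0.0]
wrist_force: [-0.1, 0.1, -6.4]
opening: 0.176
grasp_force: 58.8
```

```bash
cat > lev.py <<'E'
from h import *
o=log(); print(o["eef_pos"],o["torque"].round(2),o["opening"],o["grasp_force"]); pos,r=cur()
p=imaging.camera("wrist")
g=pos+r.apply([0,0,.155]); x=r.apply([1,0,0]); y=r.apply([0,1,0])
hsv=cv2.cvtColor(p["image"],cv2.COLOR_BGR2HSV)
P=pts(p,hsv[...,1]<70)-g; l=np.c_[P@x,P@y,P[:,2]]
T=l[(l[:,0]>.03)&(l[:,0]<.15)&(abs(l[:,1])<.06)&(l[:,2]>-.01)&(l[:,2]<.03)]
b=T[(T[:,0]<.04+.0)&(abs(T[:,1])<.007)]; print("bar near grip",len(b), np.median(b[:,2]).round(4) if len(b) else 0)
rr=np.hypot(T[:,0]-.087,T[:,1]); rim=T[abs(rr-.048)<.006]; rim=rim[rim[:,2]>0]
c=np.linalg.lstsq(np.c_[rim[:,:2],np.ones(len(rim))],rim[:,2],rcond=None)[0]; print("rim plane slopes along bar, across, z@grip",len(rim),c.round(3),"median z",np.median(rim[:,2]).round(4))
s=least_squares(lambda k:np.hypot(rim[:,0]-k[0],rim[:,1]-k[1])-.0485,[.087,0],loss="soft_l1",f_scale=.001); print("bowl in tool",s.x.round(4))
for n in("side",):
    q=imaging.camera(n); P=pts(q,models.regions_of(q,"ladle")[0]["region"])-g; L=np.c_[P@x,P@y,P[:,2]]; B=L[(L[:,0]<-.05)&(L[:,0]>-.19)&(abs(L[:,1])<.007)&(abs(L[:,2])<.03)]
    if len(B)>20:
        B=B[B[:,2]>np.median(B[:,2])-.003]; print("handle slope",len(B),np.polyfit(B[:,0],B[:,2],1).round(3))
E
python3 lev.py
```

```text
[ 0.49420156 -0.2440079   0.22742855] [-0.04  0.02 -0.03] 0.17617972652936348 58.759803771972656
bar near grip 1283 0.0091
rim plane slopes along bar, across, z@grip 10895 [-0.03  -0.     0.008] median z 0.0065
bowl in tool [0.0896 0.0005]
handle slope 231 [0.004 0.008]
```

Gripped and level (moment about 0.04 N·m, slopes under 0.03). Lift and carry.

```bash
python3 - <<'E'
from h import *
p,r=cur(); T=np.array([.5028,.2453,.37])
rows([(np.array([p[0],p[1],.37]),r,8),(T,r,32)])
E
```

```text
[[0.0, 0.0, -0.39, 0.0, 0.0, 0.0], [0.0, 0.0, -0.56, 0.0, 0.0, 0.0], [0.0, 0.0, -0.68, 0.0, 0.0, 0.0], [0.0, 0.0, -0.76, 0.0, 0.0, 0.0], [0.0, 0.0, -0.76, 0.0, 0.0, 0.0], [0.0, 0.0, -0.68, 0.0, 0.0, 0.0], [0.0, 0.0, -0.56, 0.0, 0.0, 0.0], [0.0, 0.0, -0.39, 0.0, 0.0, 0.0]]
[[0.27, -0.04, 0.0, 0.0, 0.0, 0.0], [0.31, -0.05, 0.0, 0.0, 0.0, 0.0], [0.35, -0.06, 0.0, 0.0, 0.0, 0.0], [0.38, -0.06, 0.0, 0.0, 0.0, 0.0], [0.42, -0.06, 0.0, 0.0, 0.0, 0.0], [0.46, -0.07, 0.0, 0.0, 0.0, 0.0], [0.49, -0.08, 0.0, 0.0, 0.0, 0.0], [0.51, -0.08, 0.0, 0.0, 0.0, 0.0]]
[[0.55, -0.09, 0.0, 0.0, 0.0, 0.0], [0.57, -0.09, 0.0, 0.0, 0.0, 0.0], [0.59, -0.09, 0.0, 0.0, 0.0, 0.0], [0.61, -0.1, 0.0, 0.0, 0.0, 0.0], [0.62, -0.09, 0.0, 0.0, 0.0, 0.0], [0.64, -0.1, 0.0, 0.0, 0.0, 0.0], [0.64, -0.1, 0.0, 0.0, 0.0, 0.0], [0.64, -0.11, 0.0, 0.0, 0.0, 0.0]]
[[0.65, -0.1, 0.0, 0.0, 0.0, 0.0], [0.64, -0.1, 0.0, 0.0, 0.0, 0.0], [0.64, -0.1, 0.0, 0.0, 0.0, 0.0], [0.62, -0.1, 0.0, 0.0, 0.0, 0.0], [0.61, -0.09, 0.0, 0.0, 0.0, 0.0], [0.59, -0.09, 0.0, 0.0, 0.0, 0.0], [0.57, -0.09, 0.01, 0.0, 0.0, 0.0], [0.55, -0.09, 0.0, 0.0, 0.0, 0.0]]
[[0.51, -0.08, 0.0, 0.0, 0.0, 0.0], [0.49, -0.08, 0.0, 0.0, 0.0, 0.0], [0.46, -0.07, 0.0, 0.0, 0.0, 0.0], [0.42, -0.07, 0.0, 0.0, 0.0, 0.0], [0.38, -0.06, 0.0, 0.0, 0.0, 0.0], [0.35, -0.05, 0.0, 0.0, 0.0, 0.0], [0.31, -0.05, 0.0, 0.0, 0.0, 0.0], [0.27, -0.04, 0.0, 0.0, 0.0, 0.0]]
n 40 max 0.76 end [0.5028 0.2453 0.3699]
```

send_rows --commands '[[[0.0,0.0,-0.39,0.0,0.0,0.0],[0.0,0.0,-0.56,0.0,0.0,0.0],[0.0,0.0,-0.68,0.0,0.0,0.0],[0.0,0.0,-0.76,0.0,0.0,0.0],[0.0,0.0,-0.76,0.0,0.0,0.0],[0.0,0.0,-0.68,0.0,0.0,0.0],[0.0,0.0,-0.56,0.0,0.0,0.0],[0.0,0.0,-0.39,0.0,0.0,0.0]]]'

```text
time_s: 22.18
eef_pos: [0.4942, -0.244, 0.3731]
eef_rot: [0.001, 0.766, 0.643, 0.0]
wrist_force: [1.3, -1.5, -5.4]
opening: 0.176
grasp_force: 59.2
```

send_rows --commands '[[[0.1,-0.02,0,0,0,0],[0.17,-0.02,0.0,0.0,0.0,0.0],[0.31,-0.05,0.0,0.0,0.0,0.0],[0.35,-0.06,0.0,0.0,0.0,0.0],[0.38,-0.06,0.0,0.0,0.0,0.0],[0.42,-0.06,0.0,0.0,0.0,0.0],[0.46,-0.07,0.0,0.0,0.0,0.0],[0.49,-0.08,0.0,0.0,0.0,0.0]]]'

```text
time_s: 22.85
eef_pos: [0.4955, -0.1609, 0.37]
eef_rot: [-0.0, 0.766, 0.643, 0.0]
wrist_force: [1.4, 2.0, -4.6]
opening: 0.174
grasp_force: 59.2
```

send_rows --commands '[[[0.51,-0.08,0,0,0,0],[0.55,-0.09,0.0,0.0,0.0,0.0],[0.57,-0.09,0.0,0.0,0.0,0.0],[0.59,-0.09,0.0,0.0,0.0,0.0],[0.61,-0.1,0.0,0.0,0.0,0.0],[0.62,-0.09,0.0,0.0,0.0,0.0],[0.64,-0.1,0.0,0.0,0.0,0.0],[0.64,-0.1,0.0,0.0,0.0,0.0]]]'

```text
time_s: 23.52
eef_pos: [0.4979, -0.0169, 0.3704]
eef_rot: [0.0, 0.766, 0.643, 0.0]
wrist_force: [-0.0, -0.2, -5.3]
opening: 0.178
grasp_force: 59.2
```

send_rows --commands '[[[0.64,-0.11,0,0,0,0],[0.65,-0.1,0.0,0.0,0.0,0.0],[0.64,-0.1,0.0,0.0,0.0,0.0],[0.64,-0.1,0.0,0.0,0.0,0.0],[0.62,-0.1,0.0,0.0,0.0,0.0],[0.61,-0.09,0.0,0.0,0.0,0.0],[0.59,-0.09,0.0,0.0,0.0,0.0],[0.57,-0.09,0.01,0.0,0.0,0.0]]]'

```text
time_s: 24.18
eef_pos: [0.5003, 0.1337, 0.3701]
eef_rot: [0.0, 0.766, 0.643, 0.0]
wrist_force: [1.1, -0.5, -4.9]
opening: 0.174
grasp_force: 59.2
```

send_rows --commands '[[[0.55,-0.09,0,0,0,0],[0.51,-0.08,0.0,0.0,0.0,0.0],[0.49,-0.08,0.0,0.0,0.0,0.0],[0.46,-0.07,0.0,0.0,0.0,0.0],[0.42,-0.07,0.0,0.0,0.0,0.0],[0.38,-0.06,0.0,0.0,0.0,0.0],[0.35,-0.05,0.0,0.0,0.0,0.0],[0.31,-0.05,0.0,0.0,0.0,0.0]]]'

```text
time_s: 24.85
eef_pos: [0.5025, 0.2383, 0.37]
eef_rot: [0.0, 0.766, 0.643, 0.0]
wrist_force: [1.0, -0.2, -4.5]
opening: 0.179
grasp_force: 59.2
```

send_rows --commands '[[[0.17,-0.02,0,0,0,0],[0.1,-0.02,0,0,0,0],[0,0,0,0,0,0],[0,0,0,0,0,0],[0,0,0,0,0,0],[0,0,0,0,0,0],[0,0,0,0,0,0],[0,0,0,0,0,0]]]'

```text
time_s: 25.52
eef_pos: [0.503, 0.2449, 0.3701]
eef_rot: [0.0, 0.766, 0.643, 0.0]
wrist_force: [-0.1, 0.6, -4.8]
opening: 0.174
grasp_force: 59.2
```

```bash
python3 lev.py; python3 - <<'E'
from h import *
a=imaging.camera("side"); b=imaging.camera("wrist")
for n,p in(("side",a),("scene",imaging.camera("scene"))):
    r=models.regions_of(p,"hopper")
    if r:
        P=pts(p,r[0]["region"]); P=P[(P[:,2]>.112)&(P[:,2]<.126)]; print(n,"hopper",cv2.minAreaRect(P[:,:2].astype(np.float32)))
    r=models.regions_of(p,"ladle_bowl")
    if r: P=pts(p,r[0]["region"]); P=P[(P[:,1]>.27)&(P[:,2]>.16)]; print("bowl",len(P),P.min(0).round(3),P.max(0).round(3))
cv2.imwrite("pics/end.png",np.vstack([cv2.resize(a["image"],(400,300)),cv2.resize(b["image"],(400,300))]))
E
```

```text
[0.50303646 0.24492114 0.37005379] [ 0.   -0.    0.01] 0.17441150219955417 59.1860157251358
bar near grip 1279 0.0091
rim plane slopes along bar, across, z@grip 11132 [-0.031 -0.001  0.008] median z 0.0065
bowl in tool [0.0895 0.0006]
handle slope 105 [-0.003  0.008]
side hopper ((0.5184124112129211, 0.3312287926673889), (0.19437319040298462, 0.20252129435539246), 6.748371601104736)
bowl 87 [0.499 0.27  0.169] [0.567 0.365 0.225]
scene hopper ((0.517344057559967, 0.33294224739074707), (0.19944442808628082, 0.1950143426656723), 6.762548923492432)
bowl 1311 [0.468 0.27  0.172] [0.57  0.38  0.227]
```

View pics/end.png

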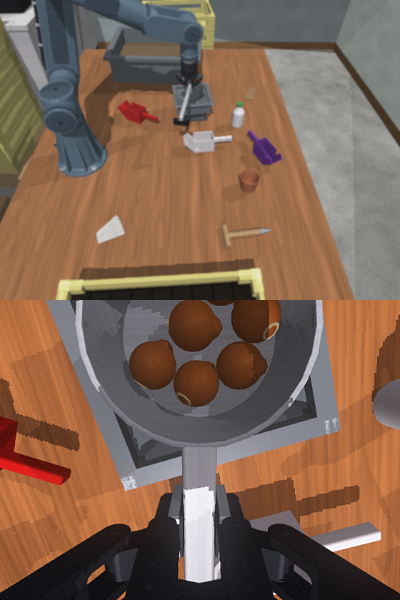

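The ladle is held level with its bowl over the hopper centre and about 53 mm clear of the rim. The sets are in the bowl (lower half, around (195,350)) and the cup stands at upper-half (205,140). Handing in.

```bash
python3 -c "
from bench import ctrl
print(ctrl.hand_in())"
```

```text
the job is handed in; nothing more can be done
None
```

I handed the job in: the six sets are in the ladle, which is gripped at its balance point and held level about 5 cm above the middle of the hopper. The cup is back upright on the bench, and the pot, bottle and dibber were left alone; the hand-in gave no verdict.

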